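Re-rack the collimator eyepieces in reverse order

TASK

Move the four ebony-handled eyepieces from the dark wooden rack to the grey rack, one on the middle of each cork pad, in reverse order: the eyepiece that stood nearest the brass ball of the wooden rack goes on the pad farthest from the brass ball of the grey rack, the next one on the next pad, and so on. They hold glass, so set each down gently, never drop one or tip one over, and leave all four standing upright and let go.

Things in the scene. Friction and masses are not known exactly. Their poses are not given: they have to be found in the camera images.
- eyepiece_red: loose upright eyepiece with a red collar, round, 84 mm high, 100 to 210 g; origin at the centre of its underside, z up. From the bottom: brass flange 38 mm in diameter (0-8 mm), brass barrel 30 mm (to 34), black ebony handle 26 mm (34-76: hold it here), red collar 28 mm with a small lens (to 84). Starts on the red disc of the old rack, 64 mm from its neighbours, centre to centre.
- eyepiece_white: loose upright eyepiece with a white collar, round, 84 mm high, 100 to 210 g; origin at the centre of its underside, z up. From the bottom: brass flange 38 mm in diameter (0-8 mm), brass barrel 30 mm (to 34), black ebony handle 26 mm (34-76: hold it here), white collar 28 mm with a small lens (to 84). Starts on the white disc of the old rack, 64 mm from its neighbours, centre to centre.
- eyepiece_blue: loose upright eyepiece with a blue collar, round, 84 mm high, 100 to 210 g; origin at the centre of its underside, z up. From the bottom: brass flange 38 mm in diameter (0-8 mm), brass barrel 30 mm (to 34), black ebony handle 26 mm (34-76: hold it here), blue collar 28 mm with a small lens (to 84). Starts on the blue disc of the old rack, 64 mm from its neighbours, centre to centre.
- eyepiece_green: loose upright eyepiece with a green collar, round, 84 mm high, 100 to 210 g; origin at the centre of its underside, z up. From the bottom: brass flange 38 mm in diameter (0-8 mm), brass barrel 30 mm (to 34), black ebony handle 26 mm (34-76: hold it here), green collar 28 mm with a small lens (to 84). Starts on the green disc of the old rack, 64 mm from its neighbours, centre to centre.
- seat_red: red disc, 56 mm in diameter and 4 mm thick, fixed on the old rack; it stays there and marks where the red eyepiece stood at the start. Origin at the centre of its underside.
- seat_white: white disc, 56 mm in diameter and 4 mm thick, fixed on the old rack; it stays there and marks where the white eyepiece stood at the start. Origin at the centre of its underside.
- seat_blue: blue disc, 56 mm in diameter and 4 mm thick, fixed on the old rack; it stays there and marks where the blue eyepiece stood at the start. Origin at the centre of its underside.
- seat_green: green disc, 56 mm in diameter and 4 mm thick, fixed on the old rack; it stays there and marks where the green eyepiece stood at the start. Origin at the centre of its underside.
- old_rack: the old rack, dark wood: fixed board 84 x 300 x 18 mm, origin at the centre of its underside, z up, y along its length. Thin brass rails on the long edges (x = +-38 mm, top at 22 mm). A 26 mm brass ball on a pin stands at its +y end only (y = +137 mm, top at 51 mm). The four coloured discs lie in a row at x = 0, y = -96, -32, +32, +96 mm, in any order; their tops are 22 mm above the underside.
- new_rack: the new rack, grey, empty: fixed board 84 x 300 x 18 mm, origin at the centre of its underside, z up, y along its length. Thin brass rails on the long edges (x = +-38 mm, top at 22 mm). A 26 mm brass ball on a pin stands at its +y end only (y = +137 mm, top at 51 mm). Four cork pads, 44 mm in diameter, lie in a row at x = 0, y = -96, -32, +32, +96 mm; their tops are 22 mm above the underside.

How it is judged:
By the outcome, as a careful person would: the job done as asked, in the order asked, and still so for the second after the job is handed in, with the robot touching nothing.
It also fails if it takes over 102 s, if anything falls off the work surface, if the arm or the gripper's body presses on something with over 40 N, if the wrist force passes 120 N, or if a joint passes its speed limit or range.

ROBOT

A 6-joint arm with a two-finger parallel gripper is mounted at the origin on the work surface. World frame = base frame: x ahead of the robot, y to its left, z up, the work surface at z = 0. Lengths are in m, angles in degrees, forces in N, time in s.
With the tool pointing down it reaches from about 0.375 to 0.75 m from the base axis. Payload 9 kg.
Tool frame: the origin (TCP) lies midway between the tips of the shut fingers; the grasp point (between the pads) lies r.hold_point_z behind it (r.hold_point_z is the distance from the TCP to the grasp point, in m); z points along the fingers, y is the direction in which the jaws open and shut (so a half turn about z gives the same grasp; the last joint's range is limited). The gripper opens to 85 mm and grips with 20 to 120 N. Pads are 22 mm wide; open, the fingers measure 114 mm over their backs; the gripper's body (76 mm by 85 mm) begins 54 mm behind the grasp point. The pads swing forward as they close: fully open they stand 13 mm farther back than shut.
Start: joints at [-85.926, 5.964, 5.575, 89.605, 0, 77.527], TCP at [0.171, -0.575, 0.231] pointing down, gripper open.
Joint ranges: [-171.21, 171.21], [-48.23, 106.86], [-62.78, 66.21], [-105.2, 120.99], [-86.42, 89.51], [-180, 180]. Speed limits (degrees/s): [127.2, 127.2, 147.25, 180, 180, 180].

INTERFACE

Orientations are given as [roll, pitch, yaw] about the fixed x, y, z axes, in that order (R = Rz(yaw) Ry(pitch) Rx(roll)).
In Python, from cell import r gives the robot as it stands.
- The arm moves only by the shell command python3 -m crank 'ROWS' [OPENING]. ROWS is JSON, a list of rows, each an object of numbers: "tx", "ty", "tz": the shift along the tool's x, y, z in cm; "rx", "ry", "rz": the turn, a rotation vector about the tool's x, y, z in rad. A call has exactly 5 rows; each row shifts and turns the commanded pose from where the row before left it, along the tool's axes as they then stand; what a row does not reach is not made up. A row lasts 1/8 s, in which the tool goes at most 62.5 mm and 10.7 degrees, less where a joint would pass 70% of its speed; a pose out of reach is approached as far as the arm can. A call is refused whole if a number of a shift passes 6.25 or a number of a turn 0.188, either way. A call with a gripper value outside its range is refused whole. OPENING is the opening, from 0 (shut) to 1 (fully open), set as the call begins (- or left out, the last holds). The fingers move at their own pace and stop on an object; the grip force is fixed at half the most. Time passes only in rows, so rows that do not move let the fingers close, or fill a call up. It gives the time, the measured TCP pose, the force and the opening at its end, in the units of the state.
- r.read_state(): the state, without advancing time (a new reading comes with each control period).
- r.grab_frame(name): name is "scene" or "top" or "wrist"; returns (picture, depth): 420x560x3 uint8, blue, green, red; 420x560 float32, m along the optical axis (not along the pixel's ray), 0 where there is no reading.
- r.get_calibration(name): a dict with "K" (3x3 intrinsics, pixels), "xyz" and "rotation" of the camera in the world; the wrist camera has in their place "T_tool_cam" (4x4, takes a point from camera to tool coordinates, whose origin is the TCP and whose axes are the flange's). Camera axes: x right, y down, z forward; pixel columns grow to the right and rows downward; lengths in m; the calibration is good to about 2 mm. A picture is of the moment at which its call begins: read the wrist's pose just before it. get_calibration takes no time and is no camera call.
- r.job_done(): hands the job in, once; it reports no verdict.
Trained networks look in the newest picture that a camera, given by its name, has taken for a name from the list of things; names that differ only in an ending like _2 or _b are one class to them, and where a whole thing is asked for, a point or a joint stands for the part that bears it (a point fixed in the world has none). Each returns a list of dicts, best first, with "score" (0 to 1); they miss things now and then, are a little off and sometimes report something else, mostly with a low value. They report only what shows in the picture. A call takes as long as a camera call.
- r.look_for(camera, thing): "position" ([column, row] in pixels, amid what is visible of it).
- r.trace(camera, thing): "pixels" (420x560 bool, what is visible of it) and "position" ([column, row] in pixels, amid what is visible of it).
- r.tip_of(camera, thing): "position" ([column, row] in pixels: a listed point, or the origin of a listed thing).
The state is a dict: "clock": time; "joint_pos": joint angles; "qd": joint speeds; "joint_efforts": joint torques, N m; "position": TCP position; "tcp_rot": TCP orientation; "contact_force": force on the tool from outside, world axes, zero at the start; "wrist_torque": the same for the moment, N m; "width": finger opening in m.
Only numpy, scipy, OpenCV 4.12 (cv2) and the standard library are available. Lean on these libraries where they do the work, as an engineer would, in place of code of your own. Each camera call takes 0.05 s, during which the arm holds its last target. There are 200 camera calls.

## Working session

There is one attempt and no reset: what is moved stays moved. The work goes in short steps, Python scripts to look and compute and a shell command to move; the robot and the scene stay as the last step left them, time stands still between calls to the robot, and variables do not carry over. Pictures are saved under pics/ and viewed, about 12 in all and at most 16, crops included, and the job is handed in when it is done.

```bash
ls; mkdir -p pics
python3 - <<'E'
from cell import r
import cv2
print(r.read_state(), r.hold_point_z)
for n in ("scene","top"):
    im,d=r.grab_frame(n); cv2.imwrite(f"pics/{n}0.png",im)
    c=r.get_calibration(n); print(n,c)
    for t in ("old_rack","new_rack","eyepiece_red","eyepiece_white","eyepiece_blue","eyepiece_green"):
        print(n,t,[(x['position'],round(x['score'],2)) for x in r.look_for(n,t)][:3])
print(r.get_calibration("wrist"))
E
```

```text
pics
{'clock': 0.0, 'joint_pos': array([-8.59259242e+01,  6.00031176e+00,  5.52829882e+00,  8.96047866e+01,
        1.33397583e-03,  7.75256227e+01]), 'qd': array([-0.01773343, -0.01866285,  0.01278133,  0.05341084,  0.04190428,
       -0.00946657]), 'joint_efforts': array([ 1.80735988e-03, -5.56927085e+01,  5.03654158e+01,  1.67284539e-02,
       -1.55763646e-04,  9.20707606e-06]), 'position': array([ 0.17087716, -0.57481375,  0.23051693]), 'tcp_rot': array([-1.79925302e+02, -1.78914099e-02,  1.65484405e+01]), 'contact_force': array([ 0.14366786, -0.42464611,  0.32625117]), 'wrist_torque': array([-0.01693174,  0.05971276, -0.0072711 ]), 'width': 0.0853017802041664} 0.0187
scene {'K': array([[417.27349513,   0.        , 275.94757007],
       [  0.        , 417.27349513, 204.76775867],
       [  0.        ,   0.        ,   1.        ]]), 'xyz': array([0.86741859, 0.27143021, 0.67051212]), 'rotation': array([-1.45513728e+02, -7.22884113e-02,  1.31460640e+02])}
scene old_rack [([344.0, 321.6], 0.6)]
scene new_rack [([222.5, 165.2], 0.62)]
scene eyepiece_red [([361.0, 302.2], 0.82), ([36
[... 561 characters left out ...]
.59)]
top eyepiece_white [([177.0, 202.7], 0.58)]
top eyepiece_blue [([151.1, 138.3], 0.7), ([172.8, 182.5], 0.61), ([179.9, 189.8], 0.45)]
top eyepiece_green [([188.4, 232.6], 0.94)]
{'K': array([[348.71775474,   0.        , 275.26172129],
       [  0.        , 348.71775474, 210.04980771],
       [  0.        ,   0.        ,   1.        ]]), 'T_tool_cam': array([[-9.17789668e-04, -9.50058589e-01, -3.12070242e-01,
         7.97392710e-02],
       [ 9.99999541e-01, -7.86223263e-04, -5.47412280e-04,
        -1.05039842e-03],
       [ 2.74716854e-04, -3.12070601e-01,  9.50058874e-01,
        -1.43508906e-01],
       [ 0.00000000e+00,  0.00000000e+00,  0.00000000e+00,
         1.00000000e+00]])}
```

View pics/top0.png

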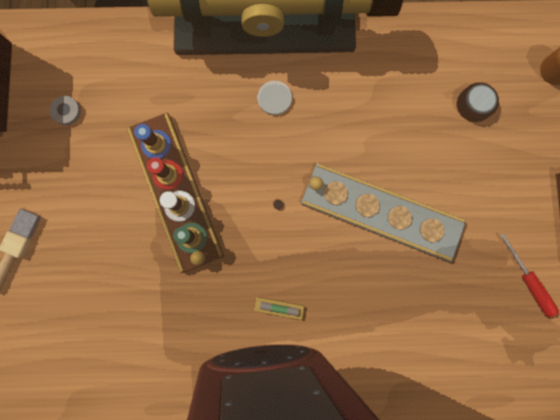

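View pics/scene0.png

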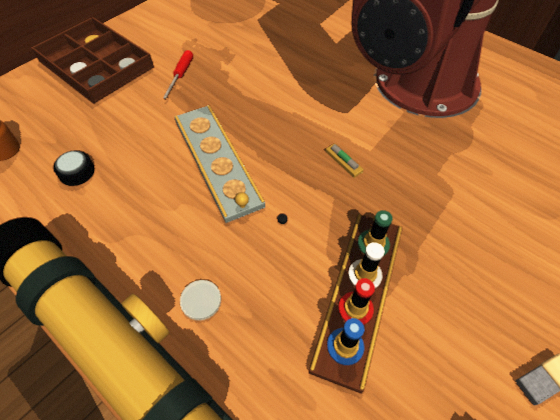

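Green stands next to the ball of the wooden rack (top picture, ball at 198,258; order green, white, red, blue). The grey rack's ball is at (316,184), so green goes to the pad at (432,230), white to (400,217), red to (368,206) and blue to (336,193). Next I measure both racks.

```bash
cat > h.py <<'E'
import numpy as np, cv2
from cell import r
from scipy.spatial.transform import Rotation as R
def cam(n,st=None):
    c=r.get_calibration(n)
    if n=="wrist":
        T=np.eye(4);T[:3,:3]=R.from_euler('xyz',st['tcp_rot'],degrees=True).as_matrix();T[:3,3]=st['position']
        T=T@c['T_tool_cam'];return c['K'],T[:3,:3],T[:3,3]
    return c['K'],R.from_euler('xyz',c['rotation'],degrees=True).as_matrix(),np.array(c['xyz'])
def onz(C,p,z):
    K,Q,t=C; d=Q@np.linalg.solve(K,[p[0],p[1],1.]); return t+d*(z-t[2])/d[2]
def px(C,P):
    K,Q,t=C; q=K@(Q.T@(np.asarray(P)-t)); return q[:2]/q[2]
def cloud(C,d):
    K,Q,t=C; v,u=np.mgrid[:d.shape[0],:d.shape[1]]
    p=np.stack([(u-K[0,2])/K[0,0]*d,(v-K[1,2])/K[1,1]*d,d],-1); return p@Q.T+t
def circ(C,m,z):
    "ellipse centre of mask blobs projected on z"
    cs,_=cv2.findContours(m.astype(np.uint8),cv2.RETR_EXTERNAL,cv2.CHAIN_APPROX_NONE)
    out=[]
    for c in cs:
        if cv2.contourArea(c)>60:
            P=np.array([onz(C,p[0],z)[:2] for p in c]); (x,y),rad=cv2.minEnclosingCircle((P*1000).astype(np.float32)); out.append((round(x,1),round(y,1),round(rad,1)))
    return out
E
python3 - <<'E'
from h import *
np.set_printoptions(suppress=True,precision=4)
for n in ("top","scene"):
    im,d=r.grab_frame(n); C=cam(n); P=cloud(C,d)
    print(n,"table z",np.median(P[300:330,330:400,2]) if n=="top" else np.median(P[180:200,300:315,2]))
    tr=r.trace(n,"new_rack")
    m=tr[0]['pixels']; print("rack px",m.sum(),"z med",np.median(P[m][:,2]))
    hsv=cv2.cvtColor(im,cv2.COLOR_BGR2HSV)
    g=cv2.morphologyEx(m.astype(np.uint8),cv2.MORPH_CLOSE,np.ones((25,25)))>0
    cork=g&(hsv[...,0]<22)&(hsv[...,1]>70)&(hsv[...,2]>90)
    cork=cv2.morphologyEx(cork.astype(np.uint8),cv2.MORPH_OPEN,np.ones((5,5)))
    print("cork",circ(C,cork,.022))
    for c in ("red","white","blue","green"):
        for t in ("eyepiece_","seat_"):
            o=r.tip_of(n,t+c)
            print(t+c,[(np.round(x['position'],1),round(x['score'],2),onz(C,x['position'],.022 if t[0]=='e' else .018)[:2]*1000) for x in o[:2]])
        o=r.trace(n,"eyepiece_"+c)
        if o:
            m=o[0]['pixels']; Q=P[m]; top=Q[(Q[:,2]>.095)&(Q[:,2]<.12)]; print("  top pts",len(top),top.mean(0)*1000 if len(top) else '', 'max z',np.percentile(Q[:,2],98))
E
```

```text
top table z -0.0003265923752799327Traceback (most recent call last):
  File "<stdin>", line 7, in <module>
IndexError: list index out of range
```

```bash
cat > m.py <<'E'
from h import *
np.set_printoptions(suppress=True,precision=1)
for n in ("top","scene"):
    im,d=r.grab_frame(n); C=cam(n); P=cloud(C,d); X=P*1000
    hsv=cv2.cvtColor(im,cv2.COLOR_BGR2HSV).astype(int)
    g=(X[...,2]>14)&(X[...,2]<30)&(X[...,1]<20)&(X[...,1]>-350)&(X[...,0]>300)&(X[...,0]<600)
    cork=g&(hsv[...,0]<22)&(hsv[...,1]>75)&(hsv[...,2]>90)
    cork=cv2.morphologyEx(cork.astype(np.uint8),cv2.MORPH_OPEN,np.ones((5,5)))
    print(n,g.sum(),"cork",circ(C,cork,.022))
    tops=(X[...,2]>99)&(X[...,2]<115)&(X[...,1]>50)&(X[...,1]<350)&(X[...,0]>300)&(X[...,0]<650)
    nl,L,S,ce=cv2.connectedComponentsWithStats(tops.astype(np.uint8))
    for i in range(1,nl):
        if S[i,4]>15: print("top blob",S[i,4],ce[i],X[L==i].mean(0),hsv[L==i].mean(0))
    for c in ("red","white","blue","green"):
        for t in ("eyepiece_","seat_"):
            o=r.tip_of(n,t+c)
            print(t+c,[(np.round(x['position'],1),round(x['score'],2),onz(C,x['position'],.022 if t[0]=='e' else .018)[:2]*1000) for x in o[:2]])
E
python3 m.py
```

```text
top 6979 cork [(485.0, -283.6, 22.2), (508.6, -225.1, 22.5), (533.7, -166.0, 22.4), (557.6, -106.2, 22.7)]
top blob 39 [142.2 137.2] [647.5 232.  105.6] [114.7  95.5 130.6]
top blob 220 [154.9 164.9] [598.3 209.1 106.1] [ 12.8 150.8 173.2]
top blob 219 [167.9 199.4] [538.7 186.2 106.3] [ 23.1  18.  206.1]
top blob 225 [181.1 234.5] [479.1 163.3 106.1] [ 55.   52.7 114.6]
eyepiece_red [(array([168.3, 175.1]), 0.7, array([597.2, 207.6]))]
seat_red [(array([168.2, 176.6]), 0.74, array([595.2, 208.8]))]
eyepiece_white [(array([180.2, 206.6]), 0.69, array([536.8, 184.5]))]
seat_white [(array([180.3, 203.9]), 0.51, array([542.5, 185.3]))]
eyepiece_blue [(array([156.7, 143.4]), 0.83, array([659.2, 230.6])), (array([176.4, 192.4]), 0.71, array([563.9, 191.9]))]
seat_blue [(array([155.1, 144.6]), 0.81, array([658. , 234.8]))]
eyepiece_green [(array([193.6, 235.4]), 0.96, array([482.5, 159. ]))]
seat_green [(array([187. , 238.3]), 0.52, array([477.6, 172.1]))]
scene 4502 cork [(558.6, -110.8, 22.8), (534.0, -168.3, 23.9), (509.1, -227.1, 23.0), (483.4, -285.7, 24.4)]
top blob 231 [382.7 217.8]
[... 238 characters left out ...]
1]
eyepiece_red [(array([354.6, 307.6]), 0.75, array([599.8, 205.3])), (array([365. , 274.3]), 0.48, array([540.1, 184.5]))]
seat_red [(array([354. , 308.4]), 0.8, array([599.8, 205. ]))]
eyepiece_white [(array([363.7, 274. ]), 0.77, array([541.1, 182.5]))]
seat_white [(array([364.8, 276.1]), 0.72, array([541.1, 185.6]))]
eyepiece_blue [(array([344.8, 342.9]), 0.75, array([655.9, 226.8])), (array([372.5, 245.2]), 0.17, array([484.9, 162.4]))]
seat_blue [(array([343.1, 344.5]), 0.91, array([658.3, 226. ])), (array([362.7, 273.4]), 0.34, array([539.3, 180. ]))]
eyepiece_green [(array([375.4, 241.4]), 0.82, array([475. , 161.9]))]
seat_green [(array([374.1, 242.9]), 0.7, array([476.7, 161.2]))]
```

```bash
cat > plan.py <<'E'
# plan.py x y z yaw nrows [x y z yaw nrows ...]: increments (tool axes, cm/rad) along an arc about the base, eased
import sys
from h import *
st=r.read_state(); p=st['position']*1e3; Q=R.from_euler('xyz',st['tcp_rot'],degrees=True)
print("at",np.round(p,1),np.round(st['tcp_rot'],2),"t",round(st['clock'],2),"w",round(st['width']*1e3,1))
a=[float(v) for v in sys.argv[1:]]; k=0
for i in range(0,len(a),5):
    g=np.array(a[i:i+3]); y0=Q.as_euler('xyz',degrees=True)[2]; n=int(a[i+4])
    dy=a[i+3]-y0
    if abs(dy)>360 or not (-90<dy<270): dy=(dy+90)%360-90
    c=lambda q:np.array([np.hypot(q[0],q[1]),np.arctan2(q[1],q[0]),q[2]])
    c0,c1=c(p),c(g)
    e=np.interp(np.arange(n+1)/n,[0,1],[0,1]); 
    if n>=5: w=np.ones(n); w[0]=w[-1]=.4; w[1]=w[-2]=.8; e=np.r_[0,np.cumsum(w)/w.sum()]
    G0=R.from_euler('xyz',[180,0,y0],degrees=True); Qs=Q
    for j in range(n):
        f=c0+(c1-c0)*e[j+1]; q=np.array([f[0]*np.cos(f[1]),f[0]*np.sin(f[1]),f[2]])
        Qn=R.from_euler('xyz',[180,0,y0+dy*e[j+1]],degrees=True)
        if k%5==0: print("--")
        s=np.round(Q.inv().apply(q-p)/10,2); v=np.round((Q.inv()*Qn).as_rotvec(),3)
        print("{"+",".join(f'"{m}":{x:g}' for m,x in zip(("tx","ty","tz","rx","ry","rz"),[*s,*v]) if abs(x)>1e-4)+"}",end=",\n" if k%5<4 else "\n")
        p=p+Q.apply(s*10); Q=Q*R.from_rotvec(v); k+=1
E
python3 plan.py 480 162 230 201 23
```

```text
at [ 170.9 -575.2  231.3] [180.    -0.    16.55] t 1.7 w 85.1
--
{"tx":1.8,"ty":-0.2,"rz":-0.06},
{"tx":3.58,"ty":-0.35,"tz":0.01,"rz":-0.121},
{"tx":4.47,"ty":-0.2,"rz":-0.15},
{"tx":4.44,"ty":0.13,"tz":0.01,"rz":-0.15},
{"tx":4.38,"ty":0.46,"tz":0.01,"rz":-0.151}
--
{"tx":4.3,"ty":0.78,"rz":-0.15},
{"tx":4.21,"ty":1.09,"tz":0.01,"rz":-0.151},
{"tx":4.08,"ty":1.38,"rz":-0.15},
{"tx":3.93,"ty":1.68,"tz":0.01,"rz":-0.151},
{"tx":3.77,"ty":1.95,"rz":-0.15}
--
{"tx":3.58,"ty":2.2,"tz":0.01,"rz":-0.15},
{"tx":3.39,"ty":2.45,"tz":0.01,"rz":-0.151},
{"tx":3.17,"ty":2.67,"rz":-0.15},
{"tx":2.94,"ty":2.88,"tz":0.01,"rz":-0.151},
{"tx":2.69,"ty":3.07,"rz":-0.15}
--
{"tx":2.44,"ty":3.23,"tz":0.01,"rz":-0.151},
{"tx":2.18,"ty":3.37,"tz":0.01,"rz":-0.15},
{"tx":1.9,"ty":3.5,"rz":-0.15},
{"tx":1.62,"ty":3.6,"tz":0.01,"rz":-0.151},
{"tx":1.34,"ty":3.68,"rz":-0.15}
--
{"tx":1.06,"ty":3.74,"tz":0.01,"rz":-0.151},
{"tx":0.59,"ty":3.03,"rz":-0.12},
{"tx":0.18,"ty":1.52,"tz":0.01,"rz":-0.06},
```

```bash
python3 -m crank '[{"tx":1.8,"ty":-0.2,"rz":-0.06},{"tx":3.6,"ty":-0.35,"rz":-0.12},{"tx":4.5,"ty":-0.2,"rz":-0.15},{"tx":4.45,"ty":0.15,"rz":-0.15},{"tx":4.4,"ty":0.45,"rz":-0.15}]' 1
python3 -m crank '[{"tx":4.3,"ty":0.8,"rz":-0.15},{"tx":4.2,"ty":1.1,"rz":-0.15},{"tx":4.1,"ty":1.4,"rz":-0.15},{"tx":3.95,"ty":1.7,"rz":-0.15},{"tx":3.8,"ty":1.95,"rz":-0.15}]'
python3 -m crank '[{"tx":3.6,"ty":2.2,"rz":-0.15},{"tx":3.4,"ty":2.45,"rz":-0.15},{"tx":3.2,"ty":2.7,"rz":-0.15},{"tx":2.95,"ty":2.9,"rz":-0.15},{"tx":2.7,"ty":3.05,"rz":-0.15}]'
python3 -m crank '[{"tx":2.4,"ty":3.2,"rz":-0.15},{"tx":2.2,"ty":3.4,"rz":-0.15},{"tx":1.9,"ty":3.5,"rz":-0.15},{"tx":1.6,"ty":3.6,"rz":-0.15},{"tx":1.35,"ty":3.7,"rz":-0.15}]'
python3 plan.py 480 162 230 201 5
```

```text
at [ 170.9 -575.2  231.3] [180.    -0.    16.55] t 1.7 w 85.1
--
{"tx":11.07,"ty":-2.15,"tz":0.02,"rz":-0.379},
{"tx":21.74,"ty":-2.14,"tz":0.03,"rz":-0.757},
{"tx":25.37,"ty":5.93,"tz":0.03,"rz":-0.947},
{"tx":14.69,"ty":13.56,"tz":0.03,"rz":-0.758},
{"tx":3.39,"ty":9.12,"tz":0.02,"rz":-0.378}$[0]: bad value
$[0]: bad value
$[0]: bad value
$[0]: bad value
```

```bash
python3 -m crank '[{"tx":1.8,"ty":-0.2,"tz":0,"rx":0,"ry":0,"rz":-0.06},{"tx":3.6,"ty":-0.35,"tz":0,"rx":0,"ry":0,"rz":-0.12},{"tx":4.5,"ty":-0.2,"tz":0,"rx":0,"ry":0,"rz":-0.15},{"tx":4.45,"ty":0.15,"tz":0,"rx":0,"ry":0,"rz":-0.15},{"tx":4.4,"ty":0.45,"tz":0,"rx":0,"ry":0,"rz":-0.15}]' 1
```

```text
clock: 2.33
position: [0.3333, -0.4769, 0.2313]
tcp_rot: [180.0, -0.0, 53.1]
contact_force: [0.2, -0.2, -0.4]
width: 0.0852
```

```bash
sed -i 's/ if abs(x)>1e-4)/)/' plan.py
python3 -m crank '[{"tx":4.3,"ty":0.8,"tz":0,"rx":0,"ry":0,"rz":-0.15},{"tx":4.2,"ty":1.1,"tz":0,"rx":0,"ry":0,"rz":-0.15},{"tx":4.1,"ty":1.4,"tz":0,"rx":0,"ry":0,"rz":-0.15},{"tx":3.95,"ty":1.7,"tz":0,"rx":0,"ry":0,"rz":-0.15},{"tx":3.8,"ty":1.95,"tz":0,"rx":0,"ry":0,"rz":-0.15}]'
python3 -m crank '[{"tx":3.6,"ty":2.2,"tz":0,"rx":0,"ry":0,"rz":-0.15},{"tx":3.4,"ty":2.45,"tz":0,"rx":0,"ry":0,"rz":-0.15},{"tx":3.2,"ty":2.7,"tz":0,"rx":0,"ry":0,"rz":-0.15},{"tx":2.95,"ty":2.9,"tz":0,"rx":0,"ry":0,"rz":-0.15},{"tx":2.7,"ty":3.05,"tz":0,"rx":0,"ry":0,"rz":-0.15}]'
python3 -m crank '[{"tx":2.4,"ty":3.2,"tz":0,"rx":0,"ry":0,"rz":-0.15},{"tx":2.2,"ty":3.4,"tz":0,"rx":0,"ry":0,"rz":-0.15},{"tx":1.9,"ty":3.5,"tz":0,"rx":0,"ry":0,"rz":-0.15},{"tx":1.6,"ty":3.6,"tz":0,"rx":0,"ry":0,"rz":-0.15},{"tx":1.35,"ty":3.7,"tz":0,"rx":0,"ry":0,"rz":-0.15}]'
python3 plan.py 480 162 200 201 5
```

```text
clock: 2.95
position: [0.4682, -0.3096, 0.2314]
tcp_rot: [180.0, 0.0, 96.1]
contact_force: [-0.1, 0.5, 1.1]
width: 0.0853
clock: 3.58
position: [0.529, -0.1119, 0.2313]
tcp_rot: [180.0, 0.0, 139.0]
contact_force: [0.5, 0.4, 1.0]
width: 0.0851
clock: 4.2
position: [0.5136, 0.0854, 0.2313]
tcp_rot: [180.0, 0.0, -178.0]
contact_force: [0.6, 0.1, -0.0]
width: 0.0857
at [513.6  85.4 231.3] [ 1.7999e+02  1.0000e-02 -1.7799e+02] t 4.2 w 85.7
--
{"tx":0.3,"ty":0.95,"tz":0.37,"rx":0,"ry":0,"rz":-0.039},
{"tx":0.58,"ty":1.9,"tz":0.74,"rx":0,"ry":0,"rz":-0.078},
{"tx":0.64,"ty":2.38,"tz":0.92,"rx":0,"ry":0,"rz":-0.097},
{"tx":0.41,"ty":1.91,"tz":0.74,"rx":0,"ry":0,"rz":-0.078},
{"tx":0.15,"ty":0.96,"tz":0.36,"rx":0,"ry":0,"rz":-0.039}
```

```bash
python3 -m crank '[{"tx":0.3,"ty":0.95,"tz":0.37,"rx":0,"ry":0,"rz":-0.039},{"tx":0.58,"ty":1.9,"tz":0.74,"rx":0,"ry":0,"rz":-0.078},{"tx":0.64,"ty":2.38,"tz":0.92,"rx":0,"ry":0,"rz":-0.097},{"tx":0.41,"ty":1.91,"tz":0.74,"rx":0,"ry":0,"rz":-0.078},{"tx":0.15,"ty":0.96,"tz":0.36,"rx":0,"ry":0,"rz":-0.039}]'
cat > w.py <<'E'
# wrist look: tops of eyepieces by depth, and disc/pad tips
import sys
from h import *
np.set_printoptions(suppress=True,precision=1)
st=r.read_state(); im,d=r.grab_frame("wrist"); C=cam("wrist",st); X=cloud(C,d)*1e3
cv2.imwrite(sys.argv[1],im); print(st['position']*1e3,st['tcp_rot'])
tops=(X[...,2]>101)&(X[...,2]<112)
nl,L,S,ce=cv2.connectedComponentsWithStats(tops.astype(np.uint8))
for i in range(1,nl):
    if S[i,4]>100:
        pts=np.array([onz(C,c[0],.106)[:2]*1e3 for c in max(cv2.findContours((L==i).astype(np.uint8),0,1)[0],key=len)])
        (x,y),rad=cv2.minEnclosingCircle(pts.astype(np.float32)); print("top",S[i,4],ce[i],X[L==i].mean(0),"circ",round(x,1),round(y,1),round(rad,1),im[L==i].mean(0))
E
python3 w.py pics/w1.png
```

```text
clock: 4.82
position: [0.4805, 0.1607, 0.1995]
tcp_rot: [180.0, -0.0, -159.3]
contact_force: [0.8, -0.2, 0.2]
width: 0.0854
[480.5 160.7 199.5] [ 180.    -0.  -159.3]
top 1157 [278.  211.1] [477.5 162.8 106.9] circ 477.9 163.1 14.5 [ 98.5 125.8  92.7]
top 983 [278.3 289. ] [536.7 185.4 106.7] circ 537.2 185.5 15.3 [168.7 182.5 188.4]
top 839 [278.6 356.3] [595.8 208.1 106.6] circ 596.3 207.9 16.3 [ 52.1  60.9 153.9]
```

View pics/w1.png

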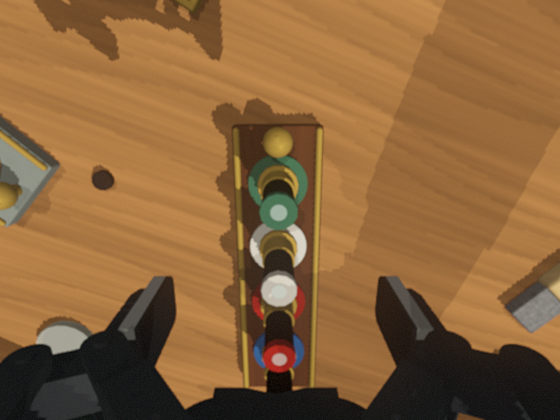

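Run:
```python
from h import *
st=r.read_state(); print(st['position'],st['tcp_rot'],st['clock']); C=cam("wrist",st); print(C[2]*1e3); p=onz(C,(278,211.1),.106); print(p)
Q=R.from_euler('xyz',st['tcp_rot'],degrees=True); print(Q.as_matrix().round(4), Q.inv().apply(p-st['position'])*1e3)
for n in("top","scene"): print(n,[px(cam(n),np.r_[a,.022]) for a in ([.480,.162],[.659,.2305])])
```

```text
[0.48017171 0.16116325 0.19926299] [ 1.79972833e+02 -4.95769948e-02 -1.59253815e+02] 4.875
[404.70557271 133.65595497 342.84108518]
[0.47728578 0.16335499 0.106     ]
[[-9.352e-01 -3.542e-01 -1.000e-03]
 [-3.542e-01  9.352e-01  1.000e-04]
 [ 9.000e-04  5.000e-04 -1.000e+00]] [ 1.84172271  3.02768052 93.26606697]
top [array([191.98650687, 236.78853782]), array([156.76672186, 143.4927304 ])]
scene [array([373.86735013, 243.2644924 ]), array([345.55669464, 346.06648057])]
```

Run:
```python
from h import *
for i in range(2): print(r.get_calibration("wrist")['T_tool_cam'].round(4).tolist())
```

```text
[[-0.0009, -0.95, -0.3122, 0.0804], [1.0, -0.001, -0.0, 0.0011], [-0.0003, -0.3122, 0.95, -0.1435], [0.0, 0.0, 0.0, 1.0]]
[[-0.0009, -0.95, -0.3122, 0.0804], [1.0, -0.001, -0.0, 0.0011], [-0.0003, -0.3122, 0.95, -0.1435], [0.0, 0.0, 0.0, 1.0]]
```

Run:
```python
from h import *
im,d=r.grab_frame("wrist")
for v in (284,290,300,310,320):
    u=np.where((d[v]<.18)&(d[v]>0))[0]; L=u[u<276]; Rr=u[u>276]; print(v,L.max() if len(L) else 0,Rr.min() if len(Rr) else 0,d[v,L.max()] if len(L) else 0, d[v,Rr.min()] if len(Rr) else 0)
for n in("top","scene"):
  C=cam(n); print(n,C[2],R.from_matrix(C[1]).as_euler('xyz',degrees=True))
```

```text
284 173 378 0.14604567 0.14583719
290 174 377 0.14725332 0.14653437
300 175 376 0.14804721 0.14807217
310 176 375 0.14993322 0.14985342
320 175 376 0.14775273 0.14880997
top [ 0.43140838 -0.00249231  0.84306575] [-1.72433596e+02 -7.76150851e-02 -9.10917894e+01]
scene [0.86741859 0.27143021 0.67051212] [-1.45513728e+02 -7.22884113e-02  1.31460640e+02]
```

```bash
python3 plan.py 479 162 140 201 5 479 162 56 201 5
```

```text
at [480.7 160.5 199.6] [ 1.8000e+02 -3.0000e-02 -1.5941e+02] t 4.92 w 85.2
--
{"tx":0.01,"ty":0.02,"tz":0.7,"rx":0,"ry":-0,"rz":-0.001},
{"tx":0.03,"ty":0.05,"tz":1.41,"rx":0,"ry":-0,"rz":-0.002},
{"tx":0.03,"ty":0.06,"tz":1.75,"rx":0,"ry":-0,"rz":-0.002},
{"tx":0.02,"ty":0.05,"tz":1.4,"rx":0,"ry":-0,"rz":-0.001},
{"tx":0.01,"ty":0.02,"tz":0.7,"rx":0,"ry":-0,"rz":-0.001}
--
{"tx":-0,"ty":0,"tz":0.99,"rx":0,"ry":-0,"rz":-0},
{"tx":-0,"ty":0,"tz":1.98,"rx":0,"ry":-0,"rz":-0},
{"tx":-0,"ty":0,"tz":2.47,"rx":0,"ry":-0,"rz":-0},
{"tx":-0,"ty":0,"tz":1.98,"rx":0,"ry":-0,"rz":-0},
{"tx":-0,"ty":0,"tz":0.98,"rx":0,"ry":-0,"rz":-0}
```

```bash
python3 -m crank '[{"tx":0.02,"ty":0.03,"tz":0.7,"rx":0,"ry":0,"rz":0},{"tx":0.03,"ty":0.05,"tz":1.4,"rx":0,"ry":0,"rz":0},{"tx":0.03,"ty":0.05,"tz":1.8,"rx":0,"ry":0,"rz":0},{"tx":0.02,"ty":0.03,"tz":1.4,"rx":0,"ry":0,"rz":0},{"tx":0,"ty":0,"tz":0.7,"rx":0,"ry":0,"rz":0}]'
python3 -m crank '[{"tx":0,"ty":0,"tz":1,"rx":0,"ry":0,"rz":0},{"tx":0,"ty":0,"tz":2,"rx":0,"ry":0,"rz":0},{"tx":0,"ty":0,"tz":2.4,"rx":0,"ry":0,"rz":0},{"tx":0,"ty":0,"tz":2,"rx":0,"ry":0,"rz":0},{"tx":0,"ty":0,"tz":1,"rx":0,"ry":0,"rz":0}]'
python3 -m crank '[{"tx":0,"ty":0,"tz":0,"rx":0,"ry":0,"rz":0},{"tx":0,"ty":0,"tz":0,"rx":0,"ry":0,"rz":0},{"tx":0,"ty":0,"tz":0,"rx":0,"ry":0,"rz":0},{"tx":0,"ty":0,"tz":0,"rx":0,"ry":0,"rz":0},{"tx":0,"ty":0,"tz":0,"rx":0,"ry":0,"rz":0}]' 0
```

```text
clock: 5.55
position: [0.479, 0.1611, 0.1384]
tcp_rot: [180.0, -0.1, -159.5]
contact_force: [-0.3, -0.1, -0.5]
width: 0.0854
clock: 6.18
position: [0.4787, 0.1611, 0.054]
tcp_rot: [180.0, -0.1, -159.5]
contact_force: [0.9, 0.9, 0.2]
width: 0.0854
clock: 6.8
position: [0.4802, 0.1612, 0.0567]
tcp_rot: [-180.0, 0.1, -159.5]
contact_force: [-1.3, 0.5, 4.8]
width: 0.025
```

```bash
python3 -m crank '[{"tx":0,"ty":0,"tz":-0.5,"rx":0,"ry":0,"rz":0},{"tx":0,"ty":0,"tz":-2.5,"rx":0,"ry":0,"rz":0},{"tx":0,"ty":0,"tz":-4,"rx":0,"ry":0,"rz":0},{"tx":0,"ty":0,"tz":-3,"rx":0,"ry":0,"rz":0},{"tx":0,"ty":0,"tz":-1.5,"rx":0,"ry":0,"rz":0}]'
python3 plan.py 484 -285 170 247.3 15
```

```text
clock: 7.42
position: [0.48, 0.1612, 0.1724]
tcp_rot: [-180.0, 0.1, -159.5]
contact_force: [0.3, -0.0, -2.1]
width: 0.0246
at [480.  161.2 172.4] [-1.7997e+02  7.0000e-02 -1.5948e+02] t 7.42 w 24.6
--
{"tx":-0.1,"ty":-1.3,"tz":0.01,"rx":-0.001,"ry":0.001,"rz":-0.024},
{"tx":-0.05,"ty":-2.63,"tz":0.01,"rx":0,"ry":0,"rz":-0.049},
{"tx":0.3,"ty":-3.29,"tz":0.02,"rx":0,"ry":0,"rz":-0.061},
{"tx":0.72,"ty":-3.25,"tz":0.01,"rx":0,"ry":0,"rz":-0.061},
{"tx":1.13,"ty":-3.17,"tz":0.02,"rx":0,"ry":0,"rz":-0.061}
--
{"tx":1.52,"ty":-3.01,"tz":0.02,"rx":0,"ry":0,"rz":-0.061},
{"tx":1.91,"ty":-2.83,"tz":0.01,"rx":0,"ry":0,"rz":-0.061},
{"tx":2.27,"ty":-2.58,"tz":0.02,"rx":0,"ry":0,"rz":-0.061},
{"tx":2.59,"ty":-2.3,"tz":0.01,"rx":0,"ry":0,"rz":-0.061},
{"tx":2.88,"ty":-1.97,"tz":0.02,"rx":0,"ry":0,"rz":-0.061}
--
{"tx":3.13,"ty":-1.6,"tz":0.02,"rx":0,"ry":0,"rz":-0.06},
{"tx":3.32,"ty":-1.21,"tz":0.01,"rx":0,"ry":0,"rz":-0.061},
{"tx":3.48,"ty":-0.79,"tz":0.02,"rx":0,"ry":0,"rz":-0.061},
{"tx":2.86,"ty":-0.3,"tz":0.01,"rx":0,"ry":0,"rz":-0.049},
{"tx":1.44,"ty":-0.02,"tz":0.01,"rx":0,"ry":0,"rz":-0.024}
```

```bash
python3 -m crank '[{"tx":-0.1,"ty":-1.3,"tz":0,"rx":0,"ry":0,"rz":-0.025},{"tx":-0.05,"ty":-2.6,"tz":0,"rx":0,"ry":0,"rz":-0.05},{"tx":0.3,"ty":-3.3,"tz":0,"rx":0,"ry":0,"rz":-0.06},{"tx":0.7,"ty":-3.25,"tz":0,"rx":0,"ry":0,"rz":-0.06},{"tx":1.15,"ty":-3.2,"tz":0,"rx":0,"ry":0,"rz":-0.06}]'
python3 -m crank '[{"tx":1.5,"ty":-3,"tz":0,"rx":0,"ry":0,"rz":-0.06},{"tx":1.9,"ty":-2.8,"tz":0,"rx":0,"ry":0,"rz":-0.06},{"tx":2.25,"ty":-2.6,"tz":0,"rx":0,"ry":0,"rz":-0.06},{"tx":2.6,"ty":-2.3,"tz":0,"rx":0,"ry":0,"rz":-0.06},{"tx":2.9,"ty":-1.95,"tz":0,"rx":0,"ry":0,"rz":-0.06}]'
python3 -m crank '[{"tx":3.1,"ty":-1.6,"tz":0,"rx":0,"ry":0,"rz":-0.06},{"tx":3.3,"ty":-1.2,"tz":0,"rx":0,"ry":0,"rz":-0.06},{"tx":3.5,"ty":-0.8,"tz":0,"rx":0,"ry":0,"rz":-0.06},{"tx":2.85,"ty":-0.3,"tz":0,"rx":0,"ry":0,"rz":-0.05},{"tx":1.45,"ty":0,"tz":0,"rx":0,"ry":0,"rz":-0.025}]'
python3 - <<'E'
from h import *
for n in ("top","wrist"):
    im,d=r.grab_frame(n); cv2.imwrite(f"pics/{n}1.png",im)
E
python3 plan.py 484 -285 100 247.3 5
```

```text
clock: 8.05
position: [0.5224, 0.0281, 0.1698]
tcp_rot: [179.9, -0.1, -144.7]
contact_force: [-0.4, 0.3, -1.9]
width: 0.0251
clock: 8.68
position: [0.5241, -0.1425, 0.1698]
tcp_rot: [179.9, -0.0, -127.6]
contact_force: [0.2, -0.1, -1.4]
width: 0.0247
clock: 9.3
position: [0.4812, -0.285, 0.1697]
tcp_rot: [179.9, 0.0, -113.1]
contact_force: [0.6, -0.3, -2.4]
width: 0.0249
at [ 481.3 -284.9  169.9] [ 1.7991e+02  2.0000e-02 -1.1316e+02] t 9.4 w 24.7
--
{"tx":-0.01,"ty":-0.03,"tz":0.82,"rx":0.002,"ry":0,"rz":-0.001},
{"tx":-0.02,"ty":-0.06,"tz":1.65,"rx":-0,"ry":0,"rz":-0.002},
{"tx":-0.03,"ty":-0.07,"tz":2.05,"rx":-0,"ry":0,"rz":-0.002},
{"tx":-0.02,"ty":-0.06,"tz":1.64,"rx":-0,"ry":0,"rz":-0.002},
{"tx":-0.01,"ty":-0.03,"tz":0.83,"rx":-0,"ry":0,"rz":-0.001}
```

View pics/wrist1.png

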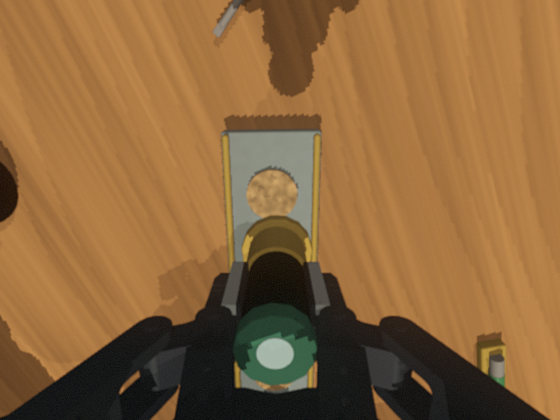

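```bash
python3 -m crank '[{"tx":-0.01,"ty":-0.03,"tz":0.8,"rx":0,"ry":0,"rz":-0.001},{"tx":-0.02,"ty":-0.06,"tz":1.6,"rx":0,"ry":0,"rz":-0.002},{"tx":-0.03,"ty":-0.07,"tz":2.0,"rx":0,"ry":0,"rz":-0.002},{"tx":-0.02,"ty":-0.06,"tz":1.8,"rx":0,"ry":0,"rz":-0.001},{"tx":-0.01,"ty":-0.03,"tz":1.5,"rx":0,"ry":0,"rz":0}]'
python3 -m crank '[{"tx":0,"ty":0,"tz":1.2,"rx":0,"ry":0,"rz":0},{"tx":0,"ty":0,"tz":0.9,"rx":0,"ry":0,"rz":0},{"tx":0,"ty":0,"tz":0.6,"rx":0,"ry":0,"rz":0},{"tx":0,"ty":0,"tz":0.3,"rx":0,"ry":0,"rz":0},{"tx":0,"ty":0,"tz":0.1,"rx":0,"ry":0,"rz":0}]'
python3 plan.py
```

```text
clock: 10.02
position: [0.4847, -0.2836, 0.0922]
tcp_rot: [179.9, 0.0, -112.7]
contact_force: [0.1, -0.4, -1.5]
width: 0.0244
clock: 10.65
position: [0.4851, -0.2843, 0.0632]
tcp_rot: [-180.0, -0.0, -112.7]
contact_force: [-1.0, 0.1, -1.8]
width: 0.0249
at [ 485.1 -284.3   63.2] [-1.7998e+02 -1.0000e-02 -1.1273e+02] t 10.65 w 24.9
```

```bash
python3 -m crank '[{"tx":0,"ty":0,"tz":0.2,"rx":0,"ry":0,"rz":0},{"tx":0,"ty":0,"tz":0.1,"rx":0,"ry":0,"rz":0},{"tx":0,"ty":0,"tz":0.1,"rx":0,"ry":0,"rz":0},{"tx":0,"ty":0,"tz":0.05,"rx":0,"ry":0,"rz":0},{"tx":0,"ty":0,"tz":0.05,"rx":0,"ry":0,"rz":0}]'
python3 -m crank '[{"tx":0,"ty":0,"tz":0.05,"rx":0,"ry":0,"rz":0},{"tx":0,"ty":0,"tz":0.03,"rx":0,"ry":0,"rz":0},{"tx":0,"ty":0,"tz":0.02,"rx":0,"ry":0,"rz":0},{"tx":0,"ty":0,"tz":0,"rx":0,"ry":0,"rz":0},{"tx":0,"ty":0,"tz":0,"rx":0,"ry":0,"rz":0}]'
```

```text
clock: 11.28
position: [0.485, -0.2842, 0.058]
tcp_rot: [-180.0, -0.0, -112.7]
contact_force: [0.2, -1.1, -1.8]
width: 0.0246
clock: 11.9
position: [0.485, -0.2842, 0.057]
tcp_rot: [-180.0, -0.0, -112.7]
contact_force: [0.1, 0.3, -2.3]
width: 0.0249
```

```bash
for i in 1 2; do python3 -m crank '[{"tx":0,"ty":0,"tz":0.05,"rx":0,"ry":0,"rz":0},{"tx":0,"ty":0,"tz":0,"rx":0,"ry":0,"rz":0},{"tx":0,"ty":0,"tz":0,"rx":0,"ry":0,"rz":0},{"tx":0,"ty":0,"tz":0,"rx":0,"ry":0,"rz":0},{"tx":0,"ty":0,"tz":0,"rx":0,"ry":0,"rz":0}]'; done
python3 - <<'E'
from h import *
im,d=r.grab_frame("scene"); cv2.imwrite("pics/s1.png",cv2.resize(im[80:260,140:300],None,fx=4,fy=4,interpolation=2)[:600])
E
```

```text
clock: 12.52
position: [0.485, -0.2842, 0.0568]
tcp_rot: [-180.0, -0.0, -112.7]
contact_force: [-2.2, 2.1, 3.1]
width: 0.0247
clock: 13.15
position: [0.4851, -0.2843, 0.0567]
tcp_rot: [-180.0, -0.0, -112.7]
contact_force: [-3.5, 2.1, 8.5]
width: 0.025
```

View pics/s1.png

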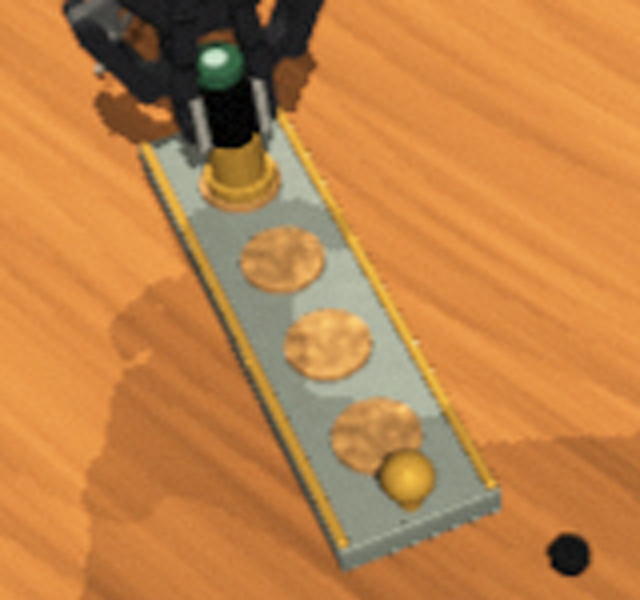

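```bash
python3 -m crank '[{"tx":0,"ty":0,"tz":-0.05,"rx":0,"ry":0,"rz":0},{"tx":0,"ty":0,"tz":0,"rx":0,"ry":0,"rz":0},{"tx":0,"ty":0,"tz":0,"rx":0,"ry":0,"rz":0},{"tx":0,"ty":0,"tz":0,"rx":0,"ry":0,"rz":0},{"tx":0,"ty":0,"tz":0,"rx":0,"ry":0,"rz":0}]'
python3 -m crank '[{"tx":0,"ty":0,"tz":0,"rx":0,"ry":0,"rz":0},{"tx":0,"ty":0,"tz":0,"rx":0,"ry":0,"rz":0},{"tx":0,"ty":0,"tz":0,"rx":0,"ry":0,"rz":0},{"tx":0,"ty":0,"tz":0,"rx":0,"ry":0,"rz":0},{"tx":0,"ty":0,"tz":0,"rx":0,"ry":0,"rz":0}]' 0.8
python3 -m crank '[{"tx":0,"ty":0,"tz":-0.5,"rx":0,"ry":0,"rz":0},{"tx":0,"ty":0,"tz":-2.5,"rx":0,"ry":0,"rz":0},{"tx":0,"ty":0,"tz":-4,"rx":0,"ry":0,"rz":0},{"tx":0,"ty":0,"tz":-3,"rx":0,"ry":0,"rz":0},{"tx":0,"ty":0,"tz":-1.5,"rx":0,"ry":0,"rz":0}]'
python3 plan.py 539 185 170 201 15
```

```text
clock: 13.82
position: [0.485, -0.2842, 0.0568]
tcp_rot: [-180.0, -0.0, -112.7]
contact_force: [-2.4, 1.7, 4.9]
width: 0.0247
clock: 14.45
position: [0.485, -0.2842, 0.0565]
tcp_rot: [-180.0, -0.0, -112.7]
contact_force: [-0.4, 0.4, -0.2]
width: 0.068
clock: 15.08
position: [0.4856, -0.2847, 0.1737]
tcp_rot: [-179.9, -0.1, -112.7]
contact_force: [-0.7, -0.3, 0.3]
width: 0.0683
at [ 485.6 -284.7  173.7] [-1.7986e+02 -6.0000e-02 -1.1272e+02] t 15.07 w 68.3
--
{"tx":-1.43,"ty":-0.2,"tz":0.01,"rx":-0.002,"ry":-0.001,"rz":0.024},
{"tx":-2.89,"ty":-0.21,"tz":0.02,"rx":-0,"ry":0,"rz":0.048},
{"tx":-3.62,"ty":0.12,"tz":0.03,"rx":-0,"ry":0,"rz":0.061},
{"tx":-3.58,"ty":0.58,"tz":0.03,"rx":-0,"ry":0,"rz":0.06},
{"tx":-3.49,"ty":1.01,"tz":0.02,"rx":-0,"ry":0,"rz":0.06}
--
{"tx":-3.33,"ty":1.43,"tz":0.03,"rx":-0,"ry":0,"rz":0.06},
{"tx":-3.14,"ty":1.85,"tz":0.03,"rx":-0,"ry":0,"rz":0.061},
{"tx":-2.88,"ty":2.22,"tz":0.03,"rx":-0,"ry":0,"rz":0.06},
{"tx":-2.59,"ty":2.56,"tz":0.02,"rx":-0,"ry":0,"rz":0.06},
{"tx":-2.25,"ty":2.87,"tz":0.03,"rx":-0,"ry":0,"rz":0.061}
--
{"tx":-1.88,"ty":3.12,"tz":0.03,"rx":-0,"ry":0,"rz":0.06},
{"tx":-1.47,"ty":3.34,"tz":0.02,"rx":-0,"ry":0,"rz":0.06},
{"tx":-1.06,"ty":3.5,"tz":0.03,"rx":-0,"ry":0,"rz":0.06},
{"tx":-0.5,"ty":2.89,"tz":0.02,"rx":-0,"ry":0,"rz":0.049},
{"tx":-0.13,"ty":1.46,"tz":0.01,"rx":-0,"ry":0,"rz":0.024}
```

```bash
python3 -m crank '[{"tx":-1.45,"ty":-0.2,"tz":0,"rx":0,"ry":0,"rz":0.025},{"tx":-2.9,"ty":-0.2,"tz":0,"rx":0,"ry":0,"rz":0.05},{"tx":-3.6,"ty":0.1,"tz":0,"rx":0,"ry":0,"rz":0.06},{"tx":-3.6,"ty":0.6,"tz":0,"rx":0,"ry":0,"rz":0.06},{"tx":-3.5,"ty":1,"tz":0,"rx":0,"ry":0,"rz":0.06}]'
python3 -m crank '[{"tx":-3.35,"ty":1.45,"tz":0,"rx":0,"ry":0,"rz":0.06},{"tx":-3.15,"ty":1.85,"tz":0,"rx":0,"ry":0,"rz":0.06},{"tx":-2.9,"ty":2.2,"tz":0,"rx":0,"ry":0,"rz":0.06},{"tx":-2.6,"ty":2.55,"tz":0,"rx":0,"ry":0,"rz":0.06},{"tx":-2.25,"ty":2.85,"tz":0,"rx":0,"ry":0,"rz":0.06}]'
python3 -m crank '[{"tx":-1.9,"ty":3.1,"tz":0,"rx":0,"ry":0,"rz":0.06},{"tx":-1.5,"ty":3.35,"tz":0,"rx":0,"ry":0,"rz":0.06},{"tx":-1.05,"ty":3.5,"tz":0,"rx":0,"ry":0,"rz":0.06},{"tx":-0.5,"ty":2.9,"tz":0,"rx":0,"ry":0,"rz":0.05},{"tx":-0.15,"ty":1.45,"tz":0,"rx":0,"ry":0,"rz":0.025}]'
cat > chk.py <<'E'
# tops of all eyepieces + cork centres from top and scene
from h import *
np.set_printoptions(suppress=True,precision=1)
I=[]
for n in ("top","scene"):
    im,d=r.grab_frame(n); C=cam(n); X=cloud(C,d)*1e3; I.append(im)
    hsv=cv2.cvtColor(im,cv2.COLOR_BGR2HSV).astype(int)
    for nm,yl,yh in (("old",60,300),("new",-340,-60)):
        t=(X[...,2]>102.5)&(X[...,2]<110)&(X[...,1]>yl)&(X[...,1]<yh)&(X[...,0]>440)&(X[...,0]<700)
        nl,L,S,ce=cv2.connectedComponentsWithStats(t.astype(np.uint8))
        for i in range(1,nl):
            if 60<S[i,4]<400:
                (x,y),q=cv2.minEnclosingCircle(np.array([onz(C,c[0],.106)[:2]*1e3 for c in cv2.findContours((L==i).astype(np.uint8),0,1)[0][0]],np.float32))
                print(n,nm,"top",S[i,4],X[L==i].mean(0),"circ",round(x,1),round(y,1),round(q,1))
    for c in ("green","white","red","blue"):
        o=r.tip_of(n,"eyepiece_"+c); print(c,[(round(x['score'],2),onz(C,x['position'],.022)[:2]*1e3) for x in o[:1]])
cv2.imwrite("pics/chk.png",cv2.resize(np.vstack([I[0][140:280,290:490],I[1][90:230,150:350]]),None,fx=2.1,fy=2.1,interpolation=2))
E
python3 chk.py; python3 w.py pics/w2.png
python3 plan.py 539 185 140 201 5 539 185 56 201 5
```

```text
clock: 15.7
position: [0.5459, -0.1435, 0.1708]
tcp_rot: [179.9, -0.0, -127.5]
contact_force: [0.8, -0.3, -0.1]
width: 0.0682
clock: 16.32
position: [0.567, 0.0367, 0.1707]
tcp_rot: [180.0, -0.0, -144.6]
contact_force: [0.3, 0.4, -0.1]
width: 0.0682
clock: 16.95
position: [0.5394, 0.1877, 0.1707]
tcp_rot: [180.0, -0.1, -159.1]
contact_force: [-0.5, -0.1, 0.6]
width: 0.0686
top old top 204 [658.  232.4 106.4] circ 658.3 232.3 14.3
top old top 211 [538.8 186.5 106.3] circ 539.2 186.6 14.1
top new top 222 [ 485.1 -282.   105.5] circ 484.8 -281.6 14.3
green [(0.71, array([ 484.9, -281.4]))]
white [(0.86, array([536.6, 183. ]))]
red [(0.64, array([ 521.3, -189. ]))]
blue [(0.62, array([655.7, 230.8]))]
scene old top 242 [540.3 183.4 106.2] circ 539.9 183.9 14.9
scene old top 288 [599.7 206.2 106.1] circ 599.7 205.8 14.5
scene old top 325 [659.2 229.1 106.1] circ 659.0 229.1 14.1
scene new top 119 [ 485.8 -285.4  106.5] circ 486.1 -285.7 15.9
green [(0.84, array([ 482.3, -284.7]))]
white [(0.58, array([539. , 181.3]))]
red [(0.78, array([597.7, 206.6]))]
blue [(0.56, array([659.9, 227.1]))
[... 207 characters left out ...]
 151.3]
top 885 [276.  379.3] [653.5 230.3 106.4] circ 654.6 230.7 15.3 [131.3  99.8  71.1]
at [540.4 185.8 171.4] [-179.99   -0.   -159.17] t 17.5 w 68.6
--
{"tx":0.02,"ty":-0,"tz":0.37,"rx":-0,"ry":-0,"rz":-0},
{"tx":0.04,"ty":-0.01,"tz":0.74,"rx":-0,"ry":-0,"rz":-0.001},
{"tx":0.04,"ty":-0,"tz":0.92,"rx":-0,"ry":-0,"rz":-0.001},
{"tx":0.04,"ty":-0.01,"tz":0.74,"rx":-0,"ry":-0,"rz":-0.001},
{"tx":0.02,"ty":-0,"tz":0.37,"rx":-0,"ry":-0,"rz":0}
--
{"tx":0,"ty":0,"tz":0.99,"rx":-0,"ry":-0,"rz":0},
{"tx":0,"ty":0,"tz":1.98,"rx":-0,"ry":-0,"rz":0},
{"tx":0,"ty":0,"tz":2.47,"rx":-0,"ry":-0,"rz":0},
{"tx":0,"ty":0,"tz":1.98,"rx":-0,"ry":-0,"rz":0},
{"tx":0,"ty":0,"tz":0.98,"rx":-0,"ry":-0,"rz":0}
```

View pics/chk.png

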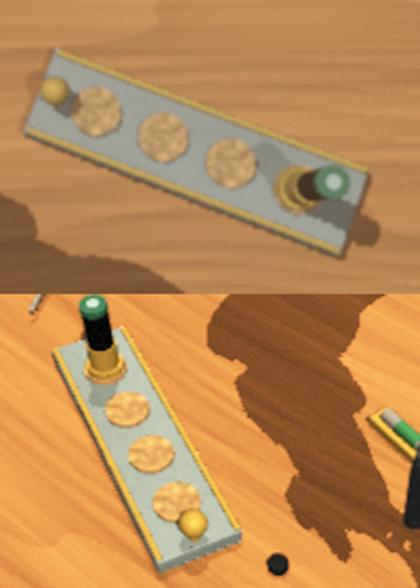

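```bash
python3 -m crank '[{"tx":0.02,"ty":0,"tz":0.4,"rx":0,"ry":0,"rz":0},{"tx":0.04,"ty":0,"tz":0.7,"rx":0,"ry":0,"rz":0},{"tx":0.04,"ty":0,"tz":0.9,"rx":0,"ry":0,"rz":0},{"tx":0.04,"ty":0,"tz":0.8,"rx":0,"ry":0,"rz":0},{"tx":0.02,"ty":0,"tz":0.4,"rx":0,"ry":0,"rz":0}]'
python3 -m crank '[{"tx":0,"ty":0,"tz":1,"rx":0,"ry":0,"rz":0},{"tx":0,"ty":0,"tz":2,"rx":0,"ry":0,"rz":0},{"tx":0,"ty":0,"tz":2.4,"rx":0,"ry":0,"rz":0},{"tx":0,"ty":0,"tz":1.9,"rx":0,"ry":0,"rz":0},{"tx":0,"ty":0,"tz":1,"rx":0,"ry":0,"rz":0}]'
python3 -m crank '[{"tx":0,"ty":0,"tz":0,"rx":0,"ry":0,"rz":0},{"tx":0,"ty":0,"tz":0,"rx":0,"ry":0,"rz":0},{"tx":0,"ty":0,"tz":0,"rx":0,"ry":0,"rz":0},{"tx":0,"ty":0,"tz":0,"rx":0,"ry":0,"rz":0},{"tx":0,"ty":0,"tz":0,"rx":0,"ry":0,"rz":0}]' 0
python3 -m crank '[{"tx":0,"ty":0,"tz":-0.5,"rx":0,"ry":0,"rz":0},{"tx":0,"ty":0,"tz":-2.5,"rx":0,"ry":0,"rz":0},{"tx":0,"ty":0,"tz":-4,"rx":0,"ry":0,"rz":0},{"tx":0,"ty":0,"tz":-3,"rx":0,"ry":0,"rz":0},{"tx":0,"ty":0,"tz":-1.5,"rx":0,"ry":0,"rz":0}]'
python3 plan.py 508.4 -226.6 171 247.3 15
```

```text
clock: 18.12
position: [0.5383, 0.1856, 0.1385]
tcp_rot: [180.0, -0.1, -159.1]
contact_force: [0.0, -0.1, 0.3]
width: 0.0684
clock: 18.75
position: [0.5379, 0.1855, 0.0546]
tcp_rot: [180.0, -0.1, -159.1]
contact_force: [-0.7, -0.2, -0.1]
width: 0.0684
clock: 19.38
position: [0.5396, 0.1857, 0.0575]
tcp_rot: [-180.0, 0.1, -159.1]
contact_force: [-0.7, -0.9, 6.2]
width: 0.0249
clock: 20.0
position: [0.5393, 0.1857, 0.1732]
tcp_rot: [-180.0, 0.1, -159.1]
contact_force: [-0.1, -0.8, -1.8]
width: 0.0248
at [539.3 185.7 173.2] [-1.7997e+02  1.0000e-01 -1.5913e+02] t 20.0 w 24.8
--
{"tx":0.1,"ty":-1.28,"tz":0.01,"rx":-0.001,"ry":0.002,"rz":-0.024},
{"tx":0.34,"ty":-2.53,"tz":0.01,"rx":0,"ry":-0,"rz":-0.049},
{"tx":0.73,"ty":-3.1,"tz":0.01,"rx":0.001,"ry":-0,"rz":-0.06},
{"tx":1.09,"ty":-2.99,"tz":0.02,"rx":-0,"ry":-0,"rz":-0.061},
{"tx":1.43,"ty":-2.84,"tz":0.02,"rx":-0,"ry":-0,"rz":-0.06}
--
{"tx":1.74,"ty":-2.64,"tz":0.02,"rx":-0,"ry":-0,"rz":-0.06},
{"tx":2.04,"ty":-2.43,"tz":0.01,"rx":-0,"ry":-0,"rz":-0.061},
{"tx":2.3,"ty":-2.16,"tz":0.02,"rx":-0,"ry":-0,"rz":-0.06},
{"tx":2.53,"ty":-1.88,"tz":0.02,"rx":-0,"ry":-0,"rz":-0.061},
{"tx":2.73,"ty":-1.57,"tz":0.02,"rx":-0,"ry":-0,"rz":-0.06}
--
{"tx":2.89,"ty":-1.24,"tz":0.02,"rx":-0,"ry":-0,"rz":-0.061},
{"tx":3,"ty":-0.9,"tz":0.01,"rx":-0,"ry":-0,"rz":-0.06},
{"tx":3.09,"ty":-0.54,"tz":0.02,"rx":-0,"ry":-0,"rz":-0.061},
{"tx":2.49,"ty":-0.15,"tz":0.02,"rx":-0,"ry":-0,"rz":-0.048},
{"tx":1.25,"ty":0.03,"tz":0,"rx":-0,"ry":-0.001,"rz":-0.024}
```

```bash
python3 -m crank '[{"tx":0.1,"ty":-1.3,"tz":0,"rx":0,"ry":0,"rz":-0.025},{"tx":0.35,"ty":-2.5,"tz":0,"rx":0,"ry":0,"rz":-0.05},{"tx":0.7,"ty":-3.1,"tz":0,"rx":0,"ry":0,"rz":-0.06},{"tx":1.1,"ty":-3,"tz":0,"rx":0,"ry":0,"rz":-0.06},{"tx":1.45,"ty":-2.85,"tz":0,"rx":0,"ry":0,"rz":-0.06}]'
python3 -m crank '[{"tx":1.75,"ty":-2.65,"tz":0,"rx":0,"ry":0,"rz":-0.06},{"tx":2.05,"ty":-2.45,"tz":0,"rx":0,"ry":0,"rz":-0.06},{"tx":2.3,"ty":-2.15,"tz":0,"rx":0,"ry":0,"rz":-0.06},{"tx":2.55,"ty":-1.9,"tz":0,"rx":0,"ry":0,"rz":-0.06},{"tx":2.75,"ty":-1.55,"tz":0,"rx":0,"ry":0,"rz":-0.06}]'
python3 -m crank '[{"tx":2.9,"ty":-1.25,"tz":0,"rx":0,"ry":0,"rz":-0.06},{"tx":3,"ty":-0.9,"tz":0,"rx":0,"ry":0,"rz":-0.06},{"tx":3.1,"ty":-0.55,"tz":0,"rx":0,"ry":0,"rz":-0.06},{"tx":2.5,"ty":-0.15,"tz":0,"rx":0,"ry":0,"rz":-0.05},{"tx":1.25,"ty":0,"tz":0,"rx":0,"ry":0,"rz":-0.025}]'
python3 -m crank '[{"tx":0,"ty":0,"tz":0.4,"rx":0,"ry":0,"rz":0},{"tx":0,"ty":0,"tz":0,"rx":0,"ry":0,"rz":0},{"tx":0,"ty":0,"tz":0,"rx":0,"ry":0,"rz":0},{"tx":0,"ty":0,"tz":0,"rx":0,"ry":0,"rz":0},{"tx":0,"ty":0,"tz":0,"rx":0,"ry":0,"rz":0}]'
python3 plan.py 508.4 -226.6 92 247.3 5
```

```text
clock: 20.62
position: [0.5627, 0.0533, 0.1704]
tcp_rot: [179.9, -0.1, -144.4]
contact_force: [0.2, 0.6, -1.8]
width: 0.0246
clock: 21.25
position: [0.5501, -0.1042, 0.1704]
tcp_rot: [179.9, -0.0, -127.2]
contact_force: [0.3, -0.8, -2.0]
width: 0.0246
clock: 21.88
position: [0.5068, -0.2286, 0.1704]
tcp_rot: [179.9, 0.0, -112.7]
contact_force: [-0.4, 0.3, -1.2]
width: 0.025
clock: 22.5
position: [0.5079, -0.2276, 0.1676]
tcp_rot: [-180.0, -0.0, -112.7]
contact_force: [-0.3, -0.2, -2.5]
width: 0.0247
at [ 507.9 -227.6  167.6] [-1.7999e+02 -1.0000e-02 -1.1270e+02] t 22.5 w 24.7
--
{"tx":-0.01,"ty":-0,"tz":0.89,"rx":-0,"ry":-0,"rz":-0},
{"tx":-0.03,"ty":-0,"tz":1.78,"rx":-0,"ry":-0,"rz":-0},
{"tx":-0.03,"ty":-0,"tz":2.22,"rx":-0,"ry":-0,"rz":-0},
{"tx":-0.02,"ty":-0.01,"tz":1.78,"rx":-0,"ry":-0,"rz":-0},
{"tx":-0.02,"ty":0,"tz":0.89,"rx":-0,"ry":-0,"rz":-0}
```

```bash
python3 -m crank '[{"tx":-0.01,"ty":0,"tz":0.9,"rx":0,"ry":0,"rz":0},{"tx":-0.03,"ty":0,"tz":1.8,"rx":0,"ry":0,"rz":0},{"tx":-0.03,"ty":0,"tz":2.2,"rx":0,"ry":0,"rz":0},{"tx":-0.03,"ty":0,"tz":1.6,"rx":0,"ry":0,"rz":0},{"tx":-0.01,"ty":0,"tz":1.2,"rx":0,"ry":0,"rz":0}]'
python3 -m crank '[{"tx":0,"ty":0,"tz":1.1,"rx":0,"ry":0,"rz":0},{"tx":0,"ty":0,"tz":0.9,"rx":0,"ry":0,"rz":0},{"tx":0,"ty":0,"tz":0.5,"rx":0,"ry":0,"rz":0},{"tx":0,"ty":0,"tz":0.2,"rx":0,"ry":0,"rz":0},{"tx":0,"ty":0,"tz":0.1,"rx":0,"ry":0,"rz":0}]'
python3 -m crank '[{"tx":0,"ty":0,"tz":0.08,"rx":0,"ry":0,"rz":0},{"tx":0,"ty":0,"tz":0.08,"rx":0,"ry":0,"rz":0},{"tx":0,"ty":0,"tz":0.04,"rx":0,"ry":0,"rz":0},{"tx":0,"ty":0,"tz":0,"rx":0,"ry":0,"rz":0},{"tx":0,"ty":0,"tz":0,"rx":0,"ry":0,"rz":0}]'
```

```text
clock: 23.12
position: [0.5077, -0.2264, 0.0889]
tcp_rot: [179.9, 0.0, -112.7]
contact_force: [0.3, -0.2, -1.8]
width: 0.0247
clock: 23.75
position: [0.5084, -0.2269, 0.0627]
tcp_rot: [-180.0, -0.0, -112.7]
contact_force: [0.6, -0.9, -1.1]
width: 0.0247
clock: 24.38
position: [0.5082, -0.2268, 0.0605]
tcp_rot: [-180.0, -0.0, -112.7]
contact_force: [0.7, 0.3, -1.1]
width: 0.0245
```

```bash
python3 -m crank '[{"tx":0,"ty":0,"tz":0.06,"rx":0,"ry":0,"rz":0},{"tx":0,"ty":0,"tz":0.06,"rx":0,"ry":0,"rz":0},{"tx":0,"ty":0,"tz":0.06,"rx":0,"ry":0,"rz":0},{"tx":0,"ty":0,"tz":0.04,"rx":0,"ry":0,"rz":0},{"tx":0,"ty":0,"tz":0,"rx":0,"ry":0,"rz":0}]'
python3 -m crank '[{"tx":0,"ty":0,"tz":0.03,"rx":0,"ry":0,"rz":0},{"tx":0,"ty":0,"tz":0.03,"rx":0,"ry":0,"rz":0},{"tx":0,"ty":0,"tz":0.02,"rx":0,"ry":0,"rz":0},{"tx":0,"ty":0,"tz":0,"rx":0,"ry":0,"rz":0},{"tx":0,"ty":0,"tz":0,"rx":0,"ry":0,"rz":0}]'
```

```text
clock: 25.0
position: [0.5082, -0.2267, 0.0583]
tcp_rot: [-180.0, -0.0, -112.7]
contact_force: [-0.3, -0.4, -1.3]
width: 0.0248
clock: 25.62
position: [0.5082, -0.2268, 0.0576]
tcp_rot: [-180.0, -0.0, -112.7]
contact_force: [-0.7, 0.2, -0.0]
width: 0.0245
```

```bash
python3 -m crank '[{"tx":0,"ty":0,"tz":0.03,"rx":0,"ry":0,"rz":0},{"tx":0,"ty":0,"tz":0.01,"rx":0,"ry":0,"rz":0},{"tx":0,"ty":0,"tz":0,"rx":0,"ry":0,"rz":0},{"tx":0,"ty":0,"tz":0,"rx":0,"ry":0,"rz":0},{"tx":0,"ty":0,"tz":0,"rx":0,"ry":0,"rz":0}]'
```

```text
clock: 26.25
position: [0.5082, -0.2269, 0.0575]
tcp_rot: [-180.0, -0.0, -112.7]
contact_force: [-2.9, 2.2, 5.9]
width: 0.0248
```

```bash
python3 -m crank '[{"tx":0,"ty":0,"tz":-0.02,"rx":0,"ry":0,"rz":0},{"tx":0,"ty":0,"tz":0,"rx":0,"ry":0,"rz":0},{"tx":0,"ty":0,"tz":0,"rx":0,"ry":0,"rz":0},{"tx":0,"ty":0,"tz":0,"rx":0,"ry":0,"rz":0},{"tx":0,"ty":0,"tz":0,"rx":0,"ry":0,"rz":0}]' 0.8
python3 -m crank '[{"tx":0,"ty":0,"tz":-0.5,"rx":0,"ry":0,"rz":0},{"tx":0,"ty":0,"tz":-2.5,"rx":0,"ry":0,"rz":0},{"tx":0,"ty":0,"tz":-4,"rx":0,"ry":0,"rz":0},{"tx":0,"ty":0,"tz":-3,"rx":0,"ry":0,"rz":0},{"tx":0,"ty":0,"tz":-1.2,"rx":0,"ry":0,"rz":0}]'
python3 plan.py 599 207.8 168 201 15
```

```text
clock: 26.88
position: [0.5082, -0.2268, 0.0573]
tcp_rot: [-180.0, -0.0, -112.7]
contact_force: [-0.0, 0.7, 0.0]
width: 0.0682
clock: 27.5
position: [0.509, -0.2273, 0.1716]
tcp_rot: [-179.8, -0.0, -112.7]
contact_force: [-0.1, 0.2, -0.1]
width: 0.0685
at [ 509.  -227.3  171.6] [-1.7983e+02 -5.0000e-02 -1.1272e+02] t 27.5 w 68.5
--
{"tx":-1.25,"ty":-0.24,"tz":0.01,"rx":-0.003,"ry":-0.001,"rz":0.024},
{"tx":-2.55,"ty":-0.35,"tz":0.02,"rx":0,"ry":0,"rz":0.048},
{"tx":-3.24,"ty":-0.1,"tz":0.03,"rx":0,"ry":0,"rz":0.061},
{"tx":-3.26,"ty":0.28,"tz":0.03,"rx":0,"ry":0,"rz":0.06},
{"tx":-3.24,"ty":0.67,"tz":0.02,"rx":0,"ry":0,"rz":0.06}
--
{"tx":-3.16,"ty":1.05,"tz":0.03,"rx":0,"ry":0,"rz":0.06},
{"tx":-3.05,"ty":1.44,"tz":0.03,"rx":0,"ry":0,"rz":0.061},
{"tx":-2.89,"ty":1.8,"tz":0.03,"rx":0,"ry":0,"rz":0.06},
{"tx":-2.67,"ty":2.15,"tz":0.02,"rx":0,"ry":0,"rz":0.06},
{"tx":-2.43,"ty":2.47,"tz":0.03,"rx":0,"ry":0,"rz":0.061}
--
{"tx":-2.14,"ty":2.76,"tz":0.03,"rx":0,"ry":0,"rz":0.06},
{"tx":-1.81,"ty":3.03,"tz":0.02,"rx":0,"ry":0,"rz":0.06},
{"tx":-1.46,"ty":3.24,"tz":0.03,"rx":0,"ry":0,"rz":0.06},
{"tx":-0.87,"ty":2.74,"tz":0.02,"rx":0,"ry":0,"rz":0.049},
{"tx":-0.33,"ty":1.4,"tz":0.01,"rx":0,"ry":0,"rz":0.024}
```

```bash
python3 -m crank '[{"tx":-1.25,"ty":-0.25,"tz":0,"rx":0,"ry":0,"rz":0.025},{"tx":-2.55,"ty":-0.35,"tz":0,"rx":0,"ry":0,"rz":0.05},{"tx":-3.25,"ty":-0.1,"tz":0,"rx":0,"ry":0,"rz":0.06},{"tx":-3.25,"ty":0.3,"tz":0,"rx":0,"ry":0,"rz":0.06},{"tx":-3.25,"ty":0.65,"tz":0,"rx":0,"ry":0,"rz":0.06}]'
python3 -m crank '[{"tx":-3.15,"ty":1.05,"tz":0,"rx":0,"ry":0,"rz":0.06},{"tx":-3.05,"ty":1.45,"tz":0,"rx":0,"ry":0,"rz":0.06},{"tx":-2.9,"ty":1.8,"tz":0,"rx":0,"ry":0,"rz":0.06},{"tx":-2.65,"ty":2.15,"tz":0,"rx":0,"ry":0,"rz":0.06},{"tx":-2.45,"ty":2.45,"tz":0,"rx":0,"ry":0,"rz":0.06}]'
python3 -m crank '[{"tx":-2.15,"ty":2.75,"tz":0,"rx":0,"ry":0,"rz":0.06},{"tx":-1.8,"ty":3.05,"tz":0,"rx":0,"ry":0,"rz":0.06},{"tx":-1.45,"ty":3.25,"tz":0,"rx":0,"ry":0,"rz":0.06},{"tx":-0.85,"ty":2.75,"tz":0,"rx":0,"ry":0,"rz":0.05},{"tx":-0.35,"ty":1.4,"tz":0,"rx":0,"ry":0,"rz":0.025}]'
python3 chk.py; python3 w.py pics/w3.png
python3 plan.py 599 207.8 140 201 5 599 207.8 56 201 5
```

```text
clock: 28.12
position: [0.5712, -0.1047, 0.1683]
tcp_rot: [179.9, -0.0, -127.5]
contact_force: [0.4, 0.1, 0.7]
width: 0.0684
clock: 28.75
position: [0.6067, 0.0609, 0.1682]
tcp_rot: [180.0, -0.1, -144.6]
contact_force: [-0.3, 0.7, -0.9]
width: 0.0687
clock: 29.38
position: [0.5979, 0.2098, 0.1681]
tcp_rot: [180.0, -0.1, -159.1]
contact_force: [0.4, 0.3, -0.9]
width: 0.0686
top old top 208 [598.6 209.4 106.3] circ 598.4 209.6 14.3
top new top 213 [ 508.7 -225.2  105.9] circ 508.8 -225.0 14.1
top new top 215 [ 485.  -282.   105.6] circ 484.8 -281.6 14.3
green [(0.75, array([ 488.7, -281.3]))]
white [(0.97, array([ 507.6, -227.9]))]
red [(0.75, array([598.1, 210.3]))]
blue []
scene old top 283 [599.6 206.  106.1] circ 599.8 205.9 14.6
scene old top 327 [659.2 229.1 106.2] circ 659.2 229.0 14.3
scene new top 127 [ 486.1 -284.5  106.4] circ 484.8 -284.4 16.5
scene new top 131 [ 509.8 -228.7  106.5] circ 510.2 -228.9 15.7
green [(0.89, array([ 484.4, -287.5]))]
white [(0.61, array([ 517.5, -224.3]))]
red [(0.85, array([595.1, 208.1]))]
blue []
[598.9 207.7 169.2] [-180.    -0.  -159.2]
top 1474 [276.  226.7] [596.8 208.6 106.9] circ 597.2 208.6 14.7 [ 57.3  68.7 173.2]
top 1219 [276.3 312.5] [655.9 231.2 106.7] circ 656.3 231.5 15.5 [126.6  97.9  78.6]
at [598.9 207.8 169.3] [-179.99    0.   -159.16] t 29.93 w 68.1
--
{"tx":-0,"ty":-0,"tz":0.34,"rx":-0,"ry":0,"rz":-0},
{"tx":-0,"ty":-0,"tz":0.69,"rx":-0,"ry":0,"rz":-0.001},
{"tx":-0.01,"ty":-0,"tz":0.86,"rx":-0,"ry":0,"rz":-0.001},
{"tx":0,"ty":-0.01,"tz":0.69,"rx":-0,"ry":0,"rz":-0.001},
{"tx":-0,"ty":0,"tz":0.35,"rx":-0,"ry":0,"rz":0}
--
{"tx":-0,"ty":0,"tz":0.99,"rx":-0,"ry":0,"rz":0},
{"tx":-0,"ty":0,"tz":1.97,"rx":-0,"ry":0,"rz":0},
{"tx":-0,"ty":0,"tz":2.47,"rx":-0,"ry":0,"rz":0},
{"tx":-0,"ty":0,"tz":1.98,"rx":-0,"ry":0,"rz":0},
{"tx":-0,"ty":0,"tz":0.99,"rx":-0,"ry":0,"rz":0}
```

View pics/chk.png

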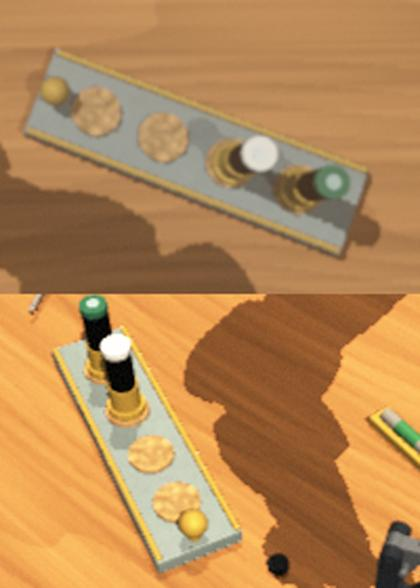

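```bash
python3 -m crank '[{"tx":0.02,"ty":0.01,"tz":0.4,"rx":0,"ry":0,"rz":0},{"tx":0.02,"ty":0.01,"tz":0.7,"rx":0,"ry":0,"rz":0},{"tx":0.02,"ty":0.01,"tz":0.9,"rx":0,"ry":0,"rz":0},{"tx":0.01,"ty":0,"tz":0.7,"rx":0,"ry":0,"rz":0},{"tx":0,"ty":0,"tz":0.4,"rx":0,"ry":0,"rz":0}]'
python3 -m crank '[{"tx":0,"ty":0,"tz":1,"rx":0,"ry":0,"rz":0},{"tx":0,"ty":0,"tz":2,"rx":0,"ry":0,"rz":0},{"tx":0,"ty":0,"tz":2.3,"rx":0,"ry":0,"rz":0},{"tx":0,"ty":0,"tz":1.9,"rx":0,"ry":0,"rz":0},{"tx":0,"ty":0,"tz":1,"rx":0,"ry":0,"rz":0}]'
python3 -m crank '[{"tx":0,"ty":0,"tz":0,"rx":0,"ry":0,"rz":0},{"tx":0,"ty":0,"tz":0,"rx":0,"ry":0,"rz":0},{"tx":0,"ty":0,"tz":0,"rx":0,"ry":0,"rz":0},{"tx":0,"ty":0,"tz":0,"rx":0,"ry":0,"rz":0},{"tx":0,"ty":0,"tz":0,"rx":0,"ry":0,"rz":0}]' 0
python3 -m crank '[{"tx":0,"ty":0,"tz":-0.5,"rx":0,"ry":0,"rz":0},{"tx":0,"ty":0,"tz":-2.5,"rx":0,"ry":0,"rz":0},{"tx":0,"ty":0,"tz":-4,"rx":0,"ry":0,"rz":0},{"tx":0,"ty":0,"tz":-3,"rx":0,"ry":0,"rz":0},{"tx":0,"ty":0,"tz":-1.2,"rx":0,"ry":0,"rz":0}]'
python3 plan.py 533.2 -167.3 168 247.3 15
```

```text
clock: 30.55
position: [0.5976, 0.2083, 0.1374]
tcp_rot: [180.0, -0.0, -159.1]
contact_force: [0.6, -0.1, 0.8]
width: 0.0683
clock: 31.18
position: [0.597, 0.2082, 0.0542]
tcp_rot: [180.0, -0.1, -159.1]
contact_force: [0.2, -0.9, 0.5]
width: 0.0682
clock: 31.8
position: [0.5988, 0.2084, 0.0574]
tcp_rot: [-180.0, 0.1, -159.1]
contact_force: [0.5, -0.7, 6.3]
width: 0.0246
clock: 32.42
position: [0.5986, 0.2085, 0.1702]
tcp_rot: [-180.0, 0.1, -159.1]
contact_force: [0.0, 0.7, -1.3]
width: 0.0245
at [598.6 208.5 170.2] [-1.7997e+02  1.2000e-01 -1.5913e+02] t 32.42 w 24.5
--
{"tx":0.27,"ty":-1.2,"tz":0.01,"rx":-0.001,"ry":0.002,"rz":-0.024},
{"tx":0.67,"ty":-2.35,"tz":0.01,"rx":0,"ry":0,"rz":-0.049},
{"tx":1.09,"ty":-2.83,"tz":0.01,"rx":0,"ry":0,"rz":-0.06},
{"tx":1.38,"ty":-2.66,"tz":0.02,"rx":0,"ry":0,"rz":-0.061},
{"tx":1.66,"ty":-2.48,"tz":0.01,"rx":0,"ry":0,"rz":-0.06}
--
{"tx":1.89,"ty":-2.26,"tz":0.02,"rx":0,"ry":0,"rz":-0.06},
{"tx":2.12,"ty":-2.02,"tz":0.01,"rx":0,"ry":0,"rz":-0.061},
{"tx":2.3,"ty":-1.76,"tz":0.02,"rx":0,"ry":0,"rz":-0.06},
{"tx":2.46,"ty":-1.49,"tz":0.01,"rx":0,"ry":0,"rz":-0.061},
{"tx":2.58,"ty":-1.19,"tz":0.02,"rx":0,"ry":0,"rz":-0.06}
--
{"tx":2.68,"ty":-0.9,"tz":0.01,"rx":0,"ry":0,"rz":-0.061},
{"tx":2.73,"ty":-0.59,"tz":0.02,"rx":0,"ry":0,"rz":-0.06},
{"tx":2.75,"ty":-0.28,"tz":0.01,"rx":0,"ry":0,"rz":-0.061},
{"tx":2.2,"ty":0.01,"tz":0.01,"rx":0,"ry":0,"rz":-0.048},
{"tx":1.09,"ty":0.08,"tz":0.01,"rx":0,"ry":0,"rz":-0.024}
```

```bash
python3 -m crank '[{"tx":0.25,"ty":-1.2,"tz":0,"rx":0,"ry":0,"rz":-0.025},{"tx":0.65,"ty":-2.35,"tz":0,"rx":0,"ry":0,"rz":-0.05},{"tx":1.1,"ty":-2.85,"tz":0,"rx":0,"ry":0,"rz":-0.06},{"tx":1.4,"ty":-2.65,"tz":0,"rx":0,"ry":0,"rz":-0.06},{"tx":1.65,"ty":-2.5,"tz":0,"rx":0,"ry":0,"rz":-0.06}]'
python3 -m crank '[{"tx":1.9,"ty":-2.25,"tz":0,"rx":0,"ry":0,"rz":-0.06},{"tx":2.1,"ty":-2,"tz":0,"rx":0,"ry":0,"rz":-0.06},{"tx":2.3,"ty":-1.75,"tz":0,"rx":0,"ry":0,"rz":-0.06},{"tx":2.45,"ty":-1.5,"tz":0,"rx":0,"ry":0,"rz":-0.06},{"tx":2.6,"ty":-1.2,"tz":0,"rx":0,"ry":0,"rz":-0.06}]'
python3 -m crank '[{"tx":2.7,"ty":-0.9,"tz":0,"rx":0,"ry":0,"rz":-0.06},{"tx":2.75,"ty":-0.6,"tz":0,"rx":0,"ry":0,"rz":-0.06},{"tx":2.75,"ty":-0.3,"tz":0,"rx":0,"ry":0,"rz":-0.06},{"tx":2.2,"ty":0,"tz":0,"rx":0,"ry":0,"rz":-0.05},{"tx":1.1,"ty":0.1,"tz":0,"rx":0,"ry":0,"rz":-0.025}]'
python3 -m crank '[{"tx":0,"ty":0,"tz":0.3,"rx":0,"ry":0,"rz":0},{"tx":0,"ty":0,"tz":0,"rx":0,"ry":0,"rz":0},{"tx":0,"ty":0,"tz":0,"rx":0,"ry":0,"rz":0},{"tx":0,"ty":0,"tz":0,"rx":0,"ry":0,"rz":0},{"tx":0,"ty":0,"tz":0,"rx":0,"ry":0,"rz":0}]'
python3 plan.py 533.2 -167.3 92 247.3 5
```

```text
clock: 33.05
position: [0.604, 0.0808, 0.1668]
tcp_rot: [179.9, -0.1, -144.4]
contact_force: [1.0, 0.2, -1.3]
width: 0.0248
clock: 33.67
position: [0.5782, -0.0611, 0.1669]
tcp_rot: [179.9, -0.0, -127.2]
contact_force: [-0.1, 0.4, -1.8]
width: 0.0248
clock: 34.3
position: [0.5316, -0.1686, 0.1669]
tcp_rot: [179.9, 0.0, -112.7]
contact_force: [-1.0, -0.2, -1.5]
width: 0.0244
clock: 34.92
position: [0.5328, -0.1678, 0.1654]
tcp_rot: [-180.0, -0.0, -112.7]
contact_force: [-0.1, 0.6, -1.2]
width: 0.025
at [ 532.8 -167.8  165.4] [-1.7999e+02 -1.0000e-02 -1.1270e+02] t 34.92 w 25.0
--
{"tx":-0.01,"ty":-0,"tz":0.86,"rx":-0,"ry":-0,"rz":-0},
{"tx":-0.01,"ty":-0.01,"tz":1.73,"rx":-0,"ry":-0,"rz":-0},
{"tx":-0.02,"ty":-0,"tz":2.16,"rx":-0,"ry":-0,"rz":-0},
{"tx":-0.01,"ty":-0.01,"tz":1.72,"rx":-0,"ry":-0,"rz":-0},
{"tx":-0.01,"ty":0,"tz":0.87,"rx":-0,"ry":-0,"rz":-0}
```

```bash
python3 -m crank '[{"tx":-0.01,"ty":0,"tz":0.9,"rx":0,"ry":0,"rz":0},{"tx":-0.01,"ty":-0.01,"tz":1.8,"rx":0,"ry":0,"rz":0},{"tx":-0.02,"ty":0,"tz":2.2,"rx":0,"ry":0,"rz":0},{"tx":-0.01,"ty":-0.01,"tz":1.6,"rx":0,"ry":0,"rz":0},{"tx":-0.01,"ty":0,"tz":1.2,"rx":0,"ry":0,"rz":0}]'
python3 -m crank '[{"tx":0,"ty":0,"tz":1,"rx":0,"ry":0,"rz":0},{"tx":0,"ty":0,"tz":0.8,"rx":0,"ry":0,"rz":0},{"tx":0,"ty":0,"tz":0.5,"rx":0,"ry":0,"rz":0},{"tx":0,"ty":0,"tz":0.2,"rx":0,"ry":0,"rz":0},{"tx":0,"ty":0,"tz":0.1,"rx":0,"ry":0,"rz":0}]'
python3 -m crank '[{"tx":0,"ty":0,"tz":0.08,"rx":0,"ry":0,"rz":0},{"tx":0,"ty":0,"tz":0.06,"rx":0,"ry":0,"rz":0},{"tx":0,"ty":0,"tz":0.06,"rx":0,"ry":0,"rz":0},{"tx":0,"ty":0,"tz":0,"rx":0,"ry":0,"rz":0},{"tx":0,"ty":0,"tz":0,"rx":0,"ry":0,"rz":0}]'
```

```text
clock: 35.55
position: [0.5326, -0.1672, 0.0868]
tcp_rot: [179.9, 0.0, -112.7]
contact_force: [-0.6, -0.1, -0.8]
width: 0.0247
clock: 36.17
position: [0.5333, -0.1676, 0.0625]
tcp_rot: [-180.0, -0.0, -112.7]
contact_force: [-0.1, 0.2, -0.7]
width: 0.0247
clock: 36.8
position: [0.5331, -0.1675, 0.0603]
tcp_rot: [-180.0, -0.0, -112.7]
contact_force: [0.8, -0.5, -0.8]
width: 0.0248
```

```bash
python3 -m crank '[{"tx":0,"ty":0,"tz":0.06,"rx":0,"ry":0,"rz":0},{"tx":0,"ty":0,"tz":0.06,"rx":0,"ry":0,"rz":0},{"tx":0,"ty":0,"tz":0.06,"rx":0,"ry":0,"rz":0},{"tx":0,"ty":0,"tz":0.04,"rx":0,"ry":0,"rz":0},{"tx":0,"ty":0,"tz":0,"rx":0,"ry":0,"rz":0}]'
python3 -m crank '[{"tx":0,"ty":0,"tz":0.03,"rx":0,"ry":0,"rz":0},{"tx":0,"ty":0,"tz":0.03,"rx":0,"ry":0,"rz":0},{"tx":0,"ty":0,"tz":0.01,"rx":0,"ry":0,"rz":0},{"tx":0,"ty":0,"tz":0,"rx":0,"ry":0,"rz":0},{"tx":0,"ty":0,"tz":0,"rx":0,"ry":0,"rz":0}]'
```

```text
clock: 37.42
position: [0.5331, -0.1675, 0.0581]
tcp_rot: [-180.0, -0.0, -112.7]
contact_force: [0.1, 0.8, -1.1]
width: 0.0247
clock: 38.05
position: [0.5331, -0.1675, 0.0574]
tcp_rot: [-180.0, -0.0, -112.7]
contact_force: [-0.3, 0.0, -1.6]
width: 0.0251
```

```bash
python3 -m crank '[{"tx":0,"ty":0,"tz":0.03,"rx":0,"ry":0,"rz":0},{"tx":0,"ty":0,"tz":0.01,"rx":0,"ry":0,"rz":0},{"tx":0,"ty":0,"tz":0,"rx":0,"ry":0,"rz":0},{"tx":0,"ty":0,"tz":0,"rx":0,"ry":0,"rz":0},{"tx":0,"ty":0,"tz":0,"rx":0,"ry":0,"rz":0}]'
```

```text
clock: 38.67
position: [0.5332, -0.1676, 0.0574]
tcp_rot: [-180.0, -0.0, -112.7]
contact_force: [-2.8, 0.9, 6.0]
width: 0.0249
```

```bash
python3 -m crank '[{"tx":0,"ty":0,"tz":-0.02,"rx":0,"ry":0,"rz":0},{"tx":0,"ty":0,"tz":0,"rx":0,"ry":0,"rz":0},{"tx":0,"ty":0,"tz":0,"rx":0,"ry":0,"rz":0},{"tx":0,"ty":0,"tz":0,"rx":0,"ry":0,"rz":0},{"tx":0,"ty":0,"tz":0,"rx":0,"ry":0,"rz":0}]' 0.8
python3 -m crank '[{"tx":0,"ty":0,"tz":-0.5,"rx":0,"ry":0,"rz":0},{"tx":0,"ty":0,"tz":-2.5,"rx":0,"ry":0,"rz":0},{"tx":0,"ty":0,"tz":-4,"rx":0,"ry":0,"rz":0},{"tx":0,"ty":0,"tz":-3,"rx":0,"ry":0,"rz":0},{"tx":0,"ty":0,"tz":-1.2,"rx":0,"ry":0,"rz":0}]'
python3 plan.py 658.4 230.6 168 201 15
```

```text
clock: 39.3
position: [0.5331, -0.1675, 0.0572]
tcp_rot: [-180.0, -0.0, -112.7]
contact_force: [-0.2, 0.7, -0.3]
width: 0.0679
clock: 39.92
position: [0.5339, -0.168, 0.1715]
tcp_rot: [-179.8, -0.0, -112.7]
contact_force: [0.3, 0.6, -0.2]
width: 0.0688
at [ 533.9 -168.   171.5] [-1.7982e+02 -3.0000e-02 -1.1272e+02] t 39.92 w 68.8
--
{"tx":-1.11,"ty":-0.3,"tz":0.01,"rx":-0.003,"ry":-0.001,"rz":0.024},
{"tx":-2.28,"ty":-0.48,"tz":0.02,"rx":-0,"ry":0,"rz":0.048},
{"tx":-2.93,"ty":-0.33,"tz":0.03,"rx":-0,"ry":0,"rz":0.061},
{"tx":-2.99,"ty":0.01,"tz":0.03,"rx":-0,"ry":0,"rz":0.06},
{"tx":-3.03,"ty":0.36,"tz":0.02,"rx":0,"ry":0,"rz":0.06}
--
{"tx":-3,"ty":0.7,"tz":0.03,"rx":0,"ry":0,"rz":0.06},
{"tx":-2.95,"ty":1.06,"tz":0.03,"rx":0,"ry":0,"rz":0.061},
{"tx":-2.86,"ty":1.4,"tz":0.03,"rx":0,"ry":0,"rz":0.06},
{"tx":-2.72,"ty":1.75,"tz":0.02,"rx":0,"ry":0,"rz":0.06},
{"tx":-2.54,"ty":2.06,"tz":0.03,"rx":0,"ry":0,"rz":0.061}
--
{"tx":-2.32,"ty":2.38,"tz":0.03,"rx":0,"ry":0,"rz":0.06},
{"tx":-2.07,"ty":2.65,"tz":0.03,"rx":0,"ry":0,"rz":0.06},
{"tx":-1.78,"ty":2.92,"tz":0.02,"rx":0,"ry":0,"rz":0.06},
{"tx":-1.19,"ty":2.49,"tz":0.03,"rx":0,"ry":0,"rz":0.049},
{"tx":-0.49,"ty":1.31,"tz":0.01,"rx":0,"ry":0,"rz":0.024}
```

```bash
python3 -m crank '[{"tx":-1.1,"ty":-0.3,"tz":0,"rx":0,"ry":0,"rz":0.025},{"tx":-2.3,"ty":-0.5,"tz":0,"rx":0,"ry":0,"rz":0.05},{"tx":-2.95,"ty":-0.35,"tz":0,"rx":0,"ry":0,"rz":0.06},{"tx":-3,"ty":0,"tz":0,"rx":0,"ry":0,"rz":0.06},{"tx":-3.05,"ty":0.35,"tz":0,"rx":0,"ry":0,"rz":0.06}]'
python3 -m crank '[{"tx":-3,"ty":0.7,"tz":0,"rx":0,"ry":0,"rz":0.06},{"tx":-2.95,"ty":1.05,"tz":0,"rx":0,"ry":0,"rz":0.06},{"tx":-2.85,"ty":1.4,"tz":0,"rx":0,"ry":0,"rz":0.06},{"tx":-2.7,"ty":1.75,"tz":0,"rx":0,"ry":0,"rz":0.06},{"tx":-2.55,"ty":2.05,"tz":0,"rx":0,"ry":0,"rz":0.06}]'
python3 -m crank '[{"tx":-2.3,"ty":2.4,"tz":0,"rx":0,"ry":0,"rz":0.06},{"tx":-2.05,"ty":2.65,"tz":0,"rx":0,"ry":0,"rz":0.06},{"tx":-1.8,"ty":2.9,"tz":0,"rx":0,"ry":0,"rz":0.06},{"tx":-1.2,"ty":2.5,"tz":0,"rx":0,"ry":0,"rz":0.05},{"tx":-0.5,"ty":1.3,"tz":0,"rx":0,"ry":0,"rz":0.025}]'
python3 chk.py; python3 w.py pics/w4.png
python3 plan.py 658.4 230.6 140 201 5
```

```text
clock: 40.55
position: [0.6, -0.0608, 0.1681]
tcp_rot: [179.9, -0.0, -127.5]
contact_force: [-0.4, 0.2, -0.3]
width: 0.0683
clock: 41.18
position: [0.6486, 0.0899, 0.168]
tcp_rot: [180.0, -0.1, -144.6]
contact_force: [-0.3, -0.9, 0.4]
width: 0.0687
clock: 41.8
position: [0.6581, 0.2323, 0.1678]
tcp_rot: [180.0, -0.1, -159.1]
contact_force: [-0.1, -0.7, 0.3]
width: 0.0683
top old top 201 [657.9 232.5 106.3] circ 657.9 232.6 14.2
top new top 209 [ 533.8 -165.4  105.8] circ 533.9 -165.2 13.9
top new top 215 [ 508.8 -225.2  105.8] circ 508.7 -224.7 14.4
top new top 218 [ 485.  -282.2  105.6] circ 484.8 -281.6 14.3
green [(0.57, array([ 489.2, -281.9]))]
white [(0.9, array([ 510.7, -225.7]))]
red [(0.8, array([ 535.6, -168.9]))]
blue [(0.92, array([657.4, 227.7]))]
scene old top 329 [659.2 229.2 106.1] circ 659.0 229.1 14.1
scene new top 121 [ 485.7 -285.1  106.5] circ 486.1 -285.7 15.9
scene new top 136 [ 509.7 -228.3  106.3] circ 508.8 -227.9 16.0
scene new top 146 [ 535.  -168.2  106.3] circ 534.3 -167.6 15.9
green [(0.67, array([ 484.7, -287.4]))]
white [(0.76, array([ 513.7, -232.3]))]
red [(0.95, array([ 532.6, -167.3]))]
blue [(0.68, array([661. , 229.4]))]
[658.9 230.2 169.2] [-180.     0.  -159.2]
top 1465 [276.9 226.6] [656.6 231.5 106.9] circ 656.9 232.0 14.6 [152.7 116.   86.5]
at [658.9 230.3 169.3] [-1.7999e+02  1.0000e-02 -1.5917e+02] t 42.35 w 68.5
--
{"tx":0,"ty":0.01,"tz":0.34,"rx":-0,"ry":0,"rz":-0},
{"tx":0.01,"ty":0.01,"tz":0.69,"rx":-0,"ry":0,"rz":-0.001},
{"tx":0.01,"ty":0.01,"tz":0.86,"rx":-0,"ry":0,"rz":-0.001},
{"tx":0.01,"ty":0.01,"tz":0.69,"rx":-0,"ry":0,"rz":-0.001},
{"tx":0.01,"ty":0.01,"tz":0.35,"rx":-0,"ry":0,"rz":0}
```

View pics/chk.png

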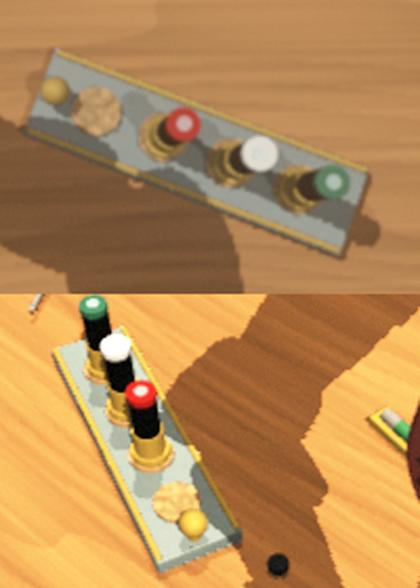

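```bash
python3 -m crank '[{"tx":0.02,"ty":0.02,"tz":0.4,"rx":0,"ry":0,"rz":0},{"tx":0.02,"ty":0.02,"tz":0.7,"rx":0,"ry":0,"rz":0},{"tx":0.02,"ty":0.02,"tz":0.9,"rx":0,"ry":0,"rz":0},{"tx":0.01,"ty":0.01,"tz":0.7,"rx":0,"ry":0,"rz":0},{"tx":0,"ty":0,"tz":0.4,"rx":0,"ry":0,"rz":0}]'
python3 -m crank '[{"tx":0,"ty":0,"tz":1,"rx":0,"ry":0,"rz":0},{"tx":0,"ty":0,"tz":2,"rx":0,"ry":0,"rz":0},{"tx":0,"ty":0,"tz":2.3,"rx":0,"ry":0,"rz":0},{"tx":0,"ty":0,"tz":1.9,"rx":0,"ry":0,"rz":0},{"tx":0,"ty":0,"tz":1,"rx":0,"ry":0,"rz":0}]'
python3 -m crank '[{"tx":0,"ty":0,"tz":0,"rx":0,"ry":0,"rz":0},{"tx":0,"ty":0,"tz":0,"rx":0,"ry":0,"rz":0},{"tx":0,"ty":0,"tz":0,"rx":0,"ry":0,"rz":0},{"tx":0,"ty":0,"tz":0,"rx":0,"ry":0,"rz":0},{"tx":0,"ty":0,"tz":0,"rx":0,"ry":0,"rz":0}]' 0
python3 -m crank '[{"tx":0,"ty":0,"tz":-0.5,"rx":0,"ry":0,"rz":0},{"tx":0,"ty":0,"tz":-2.5,"rx":0,"ry":0,"rz":0},{"tx":0,"ty":0,"tz":-4,"rx":0,"ry":0,"rz":0},{"tx":0,"ty":0,"tz":-3,"rx":0,"ry":0,"rz":0},{"tx":0,"ty":0,"tz":-1.2,"rx":0,"ry":0,"rz":0}]'
python3 plan.py 557.9 -108.4 168 247.3 15
```

```text
clock: 42.98
position: [0.6576, 0.2312, 0.1373]
tcp_rot: [180.0, -0.1, -159.1]
contact_force: [0.3, -0.2, 0.3]
width: 0.0686
clock: 43.6
position: [0.6569, 0.2311, 0.054]
tcp_rot: [180.0, -0.1, -159.1]
contact_force: [-0.3, -0.4, -0.2]
width: 0.0684
clock: 44.22
position: [0.6587, 0.2313, 0.0574]
tcp_rot: [-180.0, 0.1, -159.1]
contact_force: [0.2, -0.8, 4.6]
width: 0.0243
clock: 44.85
position: [0.6586, 0.2314, 0.1702]
tcp_rot: [-180.0, 0.1, -159.1]
contact_force: [0.9, -0.1, -2.1]
width: 0.0247
at [658.6 231.4 170.2] [-1.7997e+02  1.3000e-01 -1.5913e+02] t 44.85 w 24.7
--
{"tx":0.42,"ty":-1.09,"tz":0.01,"rx":-0.001,"ry":0.002,"rz":-0.024},
{"tx":0.96,"ty":-2.11,"tz":0.01,"rx":0,"ry":0,"rz":-0.049},
{"tx":1.4,"ty":-2.5,"tz":0.01,"rx":0,"ry":0,"rz":-0.06},
{"tx":1.63,"ty":-2.3,"tz":0.02,"rx":0,"ry":0,"rz":-0.061},
{"tx":1.84,"ty":-2.1,"tz":0.01,"rx":0,"ry":0,"rz":-0.06}
--
{"tx":2.02,"ty":-1.87,"tz":0.02,"rx":0,"ry":0,"rz":-0.06},
{"tx":2.18,"ty":-1.63,"tz":0.01,"rx":0,"ry":0,"rz":-0.061},
{"tx":2.31,"ty":-1.37,"tz":0.02,"rx":0,"ry":0,"rz":-0.06},
{"tx":2.41,"ty":-1.1,"tz":0.01,"rx":0,"ry":0,"rz":-0.061},
{"tx":2.47,"ty":-0.84,"tz":0.02,"rx":0,"ry":0,"rz":-0.06}
--
{"tx":2.52,"ty":-0.56,"tz":0.01,"rx":0,"ry":0,"rz":-0.061},
{"tx":2.52,"ty":-0.29,"tz":0.02,"rx":0,"ry":0,"rz":-0.06},
{"tx":2.51,"ty":-0.02,"tz":0.01,"rx":0,"ry":0,"rz":-0.061},
{"tx":1.97,"ty":0.19,"tz":0.02,"rx":0,"ry":0,"rz":-0.048},
{"tx":0.97,"ty":0.16,"tz":0,"rx":0,"ry":0,"rz":-0.024}
```

```bash
python3 -m crank '[{"tx":0.4,"ty":-1.1,"tz":0,"rx":0,"ry":0,"rz":-0.025},{"tx":0.95,"ty":-2.1,"tz":0,"rx":0,"ry":0,"rz":-0.05},{"tx":1.4,"ty":-2.5,"tz":0,"rx":0,"ry":0,"rz":-0.06},{"tx":1.65,"ty":-2.3,"tz":0,"rx":0,"ry":0,"rz":-0.06},{"tx":1.85,"ty":-2.1,"tz":0,"rx":0,"ry":0,"rz":-0.06}]'
python3 -m crank '[{"tx":2,"ty":-1.85,"tz":0,"rx":0,"ry":0,"rz":-0.06},{"tx":2.2,"ty":-1.65,"tz":0,"rx":0,"ry":0,"rz":-0.06},{"tx":2.3,"ty":-1.35,"tz":0,"rx":0,"ry":0,"rz":-0.06},{"tx":2.4,"ty":-1.1,"tz":0,"rx":0,"ry":0,"rz":-0.06},{"tx":2.5,"ty":-0.85,"tz":0,"rx":0,"ry":0,"rz":-0.06}]'
python3 -m crank '[{"tx":2.5,"ty":-0.55,"tz":0,"rx":0,"ry":0,"rz":-0.06},{"tx":2.5,"ty":-0.3,"tz":0,"rx":0,"ry":0,"rz":-0.06},{"tx":2.5,"ty":0,"tz":0,"rx":0,"ry":0,"rz":-0.06},{"tx":2,"ty":0.2,"tz":0,"rx":0,"ry":0,"rz":-0.05},{"tx":0.95,"ty":0.15,"tz":0,"rx":0,"ry":0,"rz":-0.025}]'
python3 -m crank '[{"tx":0,"ty":0,"tz":0.3,"rx":0,"ry":0,"rz":0},{"tx":0,"ty":0,"tz":0,"rx":0,"ry":0,"rz":0},{"tx":0,"ty":0,"tz":0,"rx":0,"ry":0,"rz":0},{"tx":0,"ty":0,"tz":0,"rx":0,"ry":0,"rz":0},{"tx":0,"ty":0,"tz":0,"rx":0,"ry":0,"rz":0}]'
python3 plan.py 557.9 -108.4 92 247.3 5
```

```text
clock: 45.48
position: [0.6464, 0.1113, 0.1666]
tcp_rot: [179.9, -0.1, -144.4]
contact_force: [0.5, -0.9, -1.2]
width: 0.0244
clock: 46.1
position: [0.6073, -0.0166, 0.1668]
tcp_rot: [179.9, -0.0, -127.2]
contact_force: [0.2, -0.5, -1.7]
width: 0.0249
clock: 46.72
position: [0.5561, -0.1087, 0.1669]
tcp_rot: [179.9, -0.0, -112.7]
contact_force: [0.8, 1.1, -1.1]
width: 0.0248
clock: 47.35
position: [0.5573, -0.108, 0.1652]
tcp_rot: [-180.0, -0.0, -112.7]
contact_force: [0.3, -0.4, -1.1]
width: 0.0247
at [ 557.3 -108.   165.2] [-1.7999e+02 -1.0000e-02 -1.1271e+02] t 47.35 w 24.7
--
{"tx":0,"ty":-0.01,"tz":0.86,"rx":-0,"ry":-0,"rz":-0},
{"tx":0.01,"ty":-0.02,"tz":1.72,"rx":-0,"ry":-0,"rz":-0},
{"tx":0,"ty":-0.02,"tz":2.16,"rx":-0,"ry":-0,"rz":-0},
{"tx":0,"ty":-0.01,"tz":1.72,"rx":-0,"ry":-0,"rz":-0},
{"tx":0.01,"ty":-0.01,"tz":0.86,"rx":-0,"ry":-0,"rz":-0}
```

```bash
python3 -m crank '[{"tx":0,"ty":-0.01,"tz":0.9,"rx":0,"ry":0,"rz":0},{"tx":0.01,"ty":-0.02,"tz":1.8,"rx":0,"ry":0,"rz":0},{"tx":0,"ty":-0.02,"tz":2.2,"rx":0,"ry":0,"rz":0},{"tx":0,"ty":-0.01,"tz":1.6,"rx":0,"ry":0,"rz":0},{"tx":0.01,"ty":-0.01,"tz":1.2,"rx":0,"ry":0,"rz":0}]'
python3 -m crank '[{"tx":0,"ty":0,"tz":1,"rx":0,"ry":0,"rz":0},{"tx":0,"ty":0,"tz":0.8,"rx":0,"ry":0,"rz":0},{"tx":0,"ty":0,"tz":0.5,"rx":0,"ry":0,"rz":0},{"tx":0,"ty":0,"tz":0.2,"rx":0,"ry":0,"rz":0},{"tx":0,"ty":0,"tz":0.1,"rx":0,"ry":0,"rz":0}]'
python3 -m crank '[{"tx":0,"ty":0,"tz":0.08,"rx":0,"ry":0,"rz":0},{"tx":0,"ty":0,"tz":0.06,"rx":0,"ry":0,"rz":0},{"tx":0,"ty":0,"tz":0.06,"rx":0,"ry":0,"rz":0},{"tx":0,"ty":0,"tz":0,"rx":0,"ry":0,"rz":0},{"tx":0,"ty":0,"tz":0,"rx":0,"ry":0,"rz":0}]'
python3 -m crank '[{"tx":0,"ty":0,"tz":0.06,"rx":0,"ry":0,"rz":0},{"tx":0,"ty":0,"tz":0.06,"rx":0,"ry":0,"rz":0},{"tx":0,"ty":0,"tz":0.06,"rx":0,"ry":0,"rz":0},{"tx":0,"ty":0,"tz":0.03,"rx":0,"ry":0,"rz":0},{"tx":0,"ty":0,"tz":0,"rx":0,"ry":0,"rz":0}]'
```

```text
clock: 47.98
position: [0.5572, -0.1084, 0.0866]
tcp_rot: [179.9, -0.0, -112.7]
contact_force: [0.6, -0.4, -0.8]
width: 0.0246
clock: 48.6
position: [0.5579, -0.1087, 0.0624]
tcp_rot: [-180.0, -0.0, -112.7]
contact_force: [-0.6, 0.4, -0.7]
width: 0.0247
clock: 49.22
position: [0.5578, -0.1086, 0.0602]
tcp_rot: [-180.0, -0.0, -112.7]
contact_force: [-0.2, -0.2, -0.2]
width: 0.0246
clock: 49.85
position: [0.5578, -0.1086, 0.0581]
tcp_rot: [-180.0, -0.0, -112.7]
contact_force: [-0.6, 0.1, -1.1]
width: 0.0246
```

```bash
python3 -m crank '[{"tx":0,"ty":0,"tz":0.03,"rx":0,"ry":0,"rz":0},{"tx":0,"ty":0,"tz":0.03,"rx":0,"ry":0,"rz":0},{"tx":0,"ty":0,"tz":0.01,"rx":0,"ry":0,"rz":0},{"tx":0,"ty":0,"tz":0,"rx":0,"ry":0,"rz":0},{"tx":0,"ty":0,"tz":0,"rx":0,"ry":0,"rz":0}]'
python3 -m crank '[{"tx":0,"ty":0,"tz":0.03,"rx":0,"ry":0,"rz":0},{"tx":0,"ty":0,"tz":0,"rx":0,"ry":0,"rz":0},{"tx":0,"ty":0,"tz":0,"rx":0,"ry":0,"rz":0},{"tx":0,"ty":0,"tz":0,"rx":0,"ry":0,"rz":0},{"tx":0,"ty":0,"tz":0,"rx":0,"ry":0,"rz":0}]'
```

```text
clock: 50.48
position: [0.5578, -0.1086, 0.0574]
tcp_rot: [-180.0, -0.0, -112.7]
contact_force: [0.3, 0.1, -0.3]
width: 0.0251
clock: 51.1
position: [0.5578, -0.1086, 0.0574]
tcp_rot: [-180.0, -0.0, -112.7]
contact_force: [-2.4, 0.2, 5.1]
width: 0.0248
```

Contact felt. I release, lift straight up and move aside to check.

```bash
python3 -m crank '[{"tx":0,"ty":0,"tz":-0.02,"rx":0,"ry":0,"rz":0},{"tx":0,"ty":0,"tz":0,"rx":0,"ry":0,"rz":0},{"tx":0,"ty":0,"tz":0,"rx":0,"ry":0,"rz":0},{"tx":0,"ty":0,"tz":0,"rx":0,"ry":0,"rz":0},{"tx":0,"ty":0,"tz":0,"rx":0,"ry":0,"rz":0}]' 0.8
python3 -m crank '[{"tx":0,"ty":0,"tz":-0.5,"rx":0,"ry":0,"rz":0},{"tx":0,"ty":0,"tz":-2.5,"rx":0,"ry":0,"rz":0},{"tx":0,"ty":0,"tz":-4,"rx":0,"ry":0,"rz":0},{"tx":0,"ty":0,"tz":-3,"rx":0,"ry":0,"rz":0},{"tx":0,"ty":0,"tz":-2,"rx":0,"ry":0,"rz":0}]'
python3 -m crank '[{"tx":-1.5,"ty":0,"tz":0,"rx":0,"ry":0,"rz":0},{"tx":-3,"ty":0,"tz":0,"rx":0,"ry":0,"rz":0},{"tx":-4,"ty":0,"tz":0,"rx":0,"ry":0,"rz":0},{"tx":-3,"ty":0,"tz":0,"rx":0,"ry":0,"rz":0},{"tx":-1.5,"ty":0,"tz":0,"rx":0,"ry":0,"rz":0}]'
python3 -m crank '[{"tx":0,"ty":0,"tz":0,"rx":0,"ry":0,"rz":0},{"tx":0,"ty":0,"tz":0,"rx":0,"ry":0,"rz":0},{"tx":0,"ty":0,"tz":0,"rx":0,"ry":0,"rz":0},{"tx":0,"ty":0,"tz":0,"rx":0,"ry":0,"rz":0},{"tx":0,"ty":0,"tz":0,"rx":0,"ry":0,"rz":0}]'
python3 chk.py
```

```text
clock: 51.72
position: [0.5578, -0.1086, 0.0573]
tcp_rot: [180.0, -0.0, -112.7]
contact_force: [0.9, 0.3, -0.3]
width: 0.0683
clock: 52.35
position: [0.5583, -0.1088, 0.1793]
tcp_rot: [-179.9, -0.0, -112.7]
contact_force: [-0.3, 0.4, -0.9]
width: 0.0686
clock: 52.98
position: [0.6077, 0.0136, 0.1755]
tcp_rot: [179.9, -0.0, -112.6]
contact_force: [0.0, 0.1, -0.3]
width: 0.0681
clock: 53.6
position: [0.608, 0.0109, 0.1774]
tcp_rot: [-180.0, -0.0, -112.8]
contact_force: [0.5, 0.2, 0.1]
width: 0.0682
top new top 208 [ 558.4 -106.8  105.8] circ 558.2 -106.6 14.1
top new top 209 [ 533.8 -165.3  105.8] circ 533.9 -165.3 13.9
top new top 212 [ 508.8 -225.2  105.7] circ 508.8 -225.0 14.1
top new top 216 [ 484.8 -282.1  105.7] circ 484.8 -281.7 14.2
green [(0.77, array([ 490.1, -284.7]))]
white [(0.76, array([ 509.9, -225.4]))]
red [(0.76, array([ 533.8, -167.9]))]
blue [(0.61, array([ 555.5, -113.1]))]
scene new top 119 [ 485.7 -285.4  106.5] circ 485.7 -285.8 15.6
scene new top 132 [ 509.5 -228.4  106.5] circ 509.0 -229.0 15.1
scene new top 143 [ 535.  -168.4  106.4] circ 533.8 -167.9 15.4
green [(0.7, array([ 482.7, -291.6]))]
white [(0.94, array([ 518.4, -226.7]))]
red []
blue [(0.64, array([ 557.6, -108. ]))]
```

View pics/chk.png

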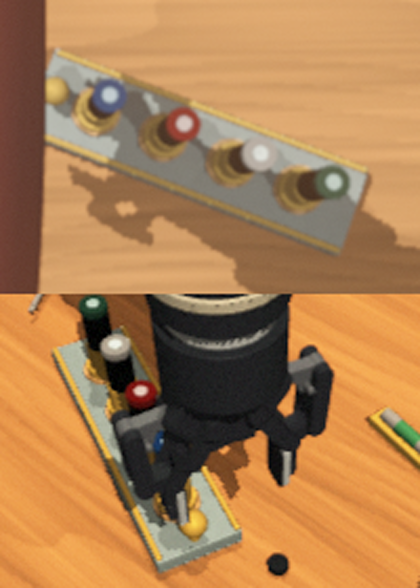

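```bash
python3 -c "
from cell import r
print(r.job_done())"
```

```text
the job is handed in; nothing more can be done
None
```

I moved all four eyepieces to the grey rack in reverse order and handed the job in, with the clock at about 54 s of the 102 s allowed. Green is on the pad farthest from the grey rack's ball, then white, then red, and blue is nearest the ball.

- **Setting down:** Each was lowered in steps of half a millimetre or less until contact was felt, at about 5 to 9 N. I then opened the gripper and lifted straight up.
- **Upright and released:** In the last top picture all four stand upright, with their tops at the expected height of 105.7 mm or so. The gripper is open and about 0.12 m clear, and the force reading is about zero.
- **Centring:** By the top camera, white, red and blue are within about 1 mm of their pad centres, and green within about 2 mm.
- **What disagreed or was hidden:** The scene camera's positions differ from the top camera's by 3 to 4 mm in y, in the same direction for the pads and the pieces. Against its own pad positions the pieces are within 1 to 2.5 mm. In that last scene view the gripper hid most of blue, so blue's final check rests on the top view. The networks' guesses at the pieces' origins were up to about 10 mm off, and I did not use them for the final check.

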